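Lock the sample mill's rotor nut with a ring wrench in short strokes

ROBOT

A 6-joint arm with a two-finger parallel gripper is mounted at the origin on a cart in front of the work surface, level with it; the furniture and walls round the work are solid. World frame = base frame: x ahead of the robot, y to its left, z up, the work surface at z = 0. Lengths are in m, angles in rad, forces in N, time in s.
With the tool pointing down it reaches from about 0.375 to 0.9 m from the base axis. Payload 3.1 kg.
Tool frame: the origin (TCP) lies between the finger pads; the fingertips stand 17 mm ahead of it and the grasp point (between the pads) lies 2 mm behind it (robot.nose_length is the distance from the TCP to the fingertips, in m); z points along the fingers, y is the line along which they close (so a half turn about z gives the same grasp; the last joint's range is limited). The gripper opens to 87 mm and grips with 3 to 60 N. Pads are 19 mm wide; open, the fingers measure 117 mm over their backs; the gripper's body (75 mm by 190 mm) begins 51 mm behind the grasp point.
Start: joints at [-1.438, 0.527, 1.433, -0, 1.181, -0.178], TCP at [0.192, -0.595, 0.24] pointing down, gripper open.
Joint ranges: [-3.08, 3.08], [-0.75, 2.2], [0.22, 2.44], [-1.43, 4.57], [0, 2.65], [-2.85, 2.85]. Speed limits (rad/s): [2.79, 2.79, 3.14, 3.14, 3.14, 3.14].

INTERFACE

Orientations are given as a unit quaternion [x, y, z, w].
In Python, from rig import robot, cams gives the robot as it stands.
- The arm moves only by the shell command python3 -m pendant 'ROWS' [FORCE]. ROWS is JSON, a list of rows, each an object with "jaw": the opening, from 0 (shut) to 1 (fully open); "linear": the shift along the tool's x, y, z in cm, a list of three; "twist": the turn about the tool's z in degrees. A call has 1 to 12 rows; each row shifts and turns the commanded pose from where the row before left it, along the tool's axes as they then stand; what a row does not reach is not made up. A row lasts 1/12 s, in which the tool goes at most 41.7 mm and 7.16 degrees, less where a joint would pass 70% of its speed; a pose out of reach is approached as far as the arm can. A call is refused whole if a number of a shift passes 4.17 or a number of a turn 7.16, either way. A call with a gripper value outside its range is refused whole. The fingers move at their own pace and stop on an object; FORCE is the grip in N (left out, the last holds). Time passes only in rows, so rows that do not move let the fingers close. It gives the time, the measured TCP pose, the force, the opening and the grip force at its end, in the units of the state.
- robot.get_obs(): the state, without advancing time (a new reading comes with each control period).
- cams.camera(name): name is "scene" or "top" or "wrist"; returns a dict with "color" (480x640x3 uint8, blue, green, red), "depth" (480x640 float32, m along the optical axis (not along the pixel's ray), 0 where there is no reading), "fov_y" (degrees; the focal length in pixels is half the picture's height over the tangent of half this angle, whatever the lens; pixels are square), "cx", "cy" (the principal point, pixels), "view" (4x4, takes a point from world to camera coordinates). Camera axes: x right, y down, z forward; pixel columns grow to the right and rows downward; lengths in m; the calibration is good to about 2 mm. A picture is of the moment at which its call begins.
- robot.hand_in(): hands the job in; it is judged then, once.
The state is a dict: "time": time; "q": joint angles; "joint_velocities": joint speeds; "joint_torque": joint torques, N m; "position": TCP position; "tool_rot": TCP orientation; "ft_force": force on the tool from outside, world axes, zero at the start; "moment": the same for the moment, N m; "grip_width": finger opening in m; "grip_force": force on a finger pad.
Only numpy, scipy, OpenCV 4.12 (cv2) and the standard library are available. Lean on these libraries where they do the work, as an engineer would, in place of code of your own. Each camera call takes 0.05 s, during which the arm holds its last target. There are 200 camera calls.

TASK

Lock the sample mill: using the ring wrench, turn its six-lobed lock nut clockwise (seen from above) all the way until its lug comes up against the stop; the guard leaves only a short swing, so lift and reseat the wrench for each stroke. The wrench's handle is boxed in by its holder and the guard leaves no room for fingers at the ring, so lift it out by the ring, lay it flat on the bench, let go and take it again by the handle. When the nut is fully home lift the wrench off, lay it flat on the bench clear of the mill and let go, leaving the other things where they stand.

Things in the scene. Friction and masses are not known exactly. Their poses are not given: they have to be found in the camera images.
- mill: Sample mill, fixed. Two hinge ears at the back reach 58 mm. White base, x -75 to 95, y -75 to 75 mm in its frame, top 40 mm above the bench. Origin on the bench under the nut's axis, z up. A lug on the nut's flange meets a small stop block when the nut is home.
- guard_window (a point): Middle of the opening of the mill's aluminium horseshoe guard, 42 mm from the nut's axis along the mill's -x (roughly towards the robot), 65 mm above the bench. Guard: inner radius 37 mm, outer 42, top 90 mm above the bench (so it blocks the handle even while the wrench is lifted off the nut); open 60 deg either side of -x: the handle, sticking out through it, swings about 45 deg either side of -x before it hits the guard.
- lock_nut (a joint): Angle of the six-lobed lock nut about its upright axis, rad: 0 open, grows clockwise seen from above, 2.25 fully home at a hard stop. Starts at 0 to 0.5, stays where left; turning takes about 0.35 N m. At value q it has a lobe at 222 deg - q in the mill's frame (counter-clockwise from the mill's +x) and one every 60 deg.
- nut_seat (a point): Point on the nut's axis, 48 mm above the bench, on top of the nut's flange: the seated wrench's underside rests here. The nut, a star of six straight lobes 7 mm wide, 42 mm over opposite lobes, rises from here to 64 mm above the bench, then a round cone (24 mm wide at its foot) and stud end to 72 mm.
- wrench: Steel ring wrench, about 0.25 kg, both faces alike. Origin: ring centre, on the underside; z up, +x along the handle. Ring 20 mm high, hexagonal outside, 56 mm across flats (side flats at y = +-28 mm). Its hole has six slots 11 mm wide, one along the handle: it fits the nut (2 mm free either side, about 5 deg play either way) when the handle points along a nut lobe. Starts level, underside 29 mm above the bench.
- wrench_grip (a point): Point on the wrench's handle, 120 mm from the ring centre along the handle, 10 mm above the underside. Handle 14 mm wide, 18 mm high (1 to 19 mm above the underside), ends 178 mm from the ring centre; centre of mass about 60 mm from it, so that it tips if let go on the nut.
- wrench_holder: Grey plastic rest, fixed. Origin on the bench under the starting ring centre, +x along the handle. Block from x = 40 to 190 mm, 42 mm wide, with a 20 mm channel open above in which the handle lies; floor 30 mm, walls 78 mm above the bench. Foot plate 60 mm wide, 4 mm high, x = 32 to 212 mm. The ring stands free. The bench left (+y) of the mill, in front of the log book, is clear.
- crucible_1: White porcelain crucible, 45 mm wide, 32 mm high, a bystander to be left where it is; origin at the centre of its underside
- weight_100: Metal test weight, 22 mm wide, 44 mm high, a bystander to be left where it is; origin at the centre of its underside
- vial_2: Small glass vial with a black cap, 22 mm wide, 50 mm high, a bystander to be left where it is; origin at the centre of its underside
- spare_pan_1: Shallow aluminium pan, 99 mm wide, 9 mm high, a bystander to be left where it is; origin at the centre of its underside
Not all that is in view belongs to the job. Several things have the shape of the wrench; the one meant has the colours described above.

How it is judged:
On the way, in this order (a step that is already met when the one before it is completed fails the run):
1. the wrench has been lifted out of its holder, laid flat on the bench and let go (height (world z) of wrench below 0.017 m and angle between the z axis of wrench and the z axis of mill, either way round below 0.1 rad and not (contact force between the fingers and wrench above 0.05 N) and linear speed of wrench below 0.02 m/s and horizontal distance between wrench and mill above 0.12 m), for 0.1 s.
2. the nut is part-way round (past 0.75 rad) with the wrench seated on it (horizontal distance between wrench and nut_seat below 0.005 m and distance between wrench and nut_seat below 0.015 m and angle between the z axis of wrench and the z axis of mill, either way round below 0.15 rad and value of joint lock_nut above 0.75 rad), for 0.05 s.
3. the wrench has been lifted off the nut for a new stroke, above it inside the guard (horizontal distance between wrench and nut_seat below 0.03 m and z of wrench in the frame of mill above 0.062 m), for 0.02 s.
4. the nut is home (within 0.12 rad of its stop) with the wrench seated on it (horizontal distance between wrench and nut_seat below 0.005 m and distance between wrench and nut_seat below 0.015 m and angle between the z axis of wrench and the z axis of mill, either way round below 0.15 rad and value of joint lock_nut above 2.13 rad), for 0.05 s.
At the end, for the whole second after the job is handed in: The lock nut stands within 0.12 rad of its stop; the wrench lies flat (within 0.1 rad) and still on the bench, its ring's centre more than 120 mm from the nut's axis, let go (all of step 1 and value of joint lock_nut above 2.13 rad); the robot touches nothing.
It fails at once if a bystander is moved by more than 40 mm (distance of any of crucible_1, weight_100, vial_2, spare_pan_1 from where it was at the start of the episode above 0.04 m).
It also fails if it takes over 72 s, if anything falls off the work surface, if the arm or the gripper's body presses on something with over 40 N, if the wrist force passes 120 N, or if a joint passes its speed limit or range.

## Working session

There is one attempt and no reset: what is moved stays moved. The work goes in short steps, Python scripts to look and compute and a shell command to move; the robot and the scene stay as the last step left them, time stands still between calls to the robot, and variables do not carry over. Pictures are saved under pics/ and viewed, at most 10 in all, crops included, and the job is handed in when it is done.

```bash
ls; mkdir -p pics; cat > h.py <<'E'
import numpy as np, cv2
from scipy.spatial.transform import Rotation as R
from rig import robot, cams
def get(n):
    c=cams.camera(n); c['f']=240/np.tan(np.radians(c['fov_y'])/2); return c
def px2w(c,u,v,z=None):
    V=np.linalg.inv(c['view']); d=np.array([(u-c['cx'])/c['f'],(v-c['cy'])/c['f'],1])
    if z is None: t=c['depth'][int(round(v)),int(round(u))]
    else:
        r=V[:3,:3]@d; t=(z-V[2,3])/r[2]
    return V[:3,:3]@(d*t)+V[:3,3]
def w2px(c,p):
    q=c['view']@np.r_[p,1]; return q[0]/q[2]*c['f']+c['cx'], q[1]/q[2]*c['f']+c['cy']
E
python3 - <<'E'
from h import *
import pickle
cs={n:get(n) for n in("top","scene")}
pickle.dump(cs,open('c0.pkl','wb'))
for n,c in cs.items():
    cv2.imwrite(f'pics/{n}0.png',c['color']); print(n,c['fov_y'],c['cx'],c['cy'],np.round(np.linalg.inv(c['view']),3).tolist())
o=robot.get_obs(); print({k:np.round(v,3).tolist() for k,v in o.items()})
E
```

```text
pics
top 49.07003916078926 321.82672571113596 236.1506825972579 [[0.022, -0.995, 0.101, 0.462], [-1.0, -0.022, -0.003, -0.109], [0.005, -0.101, -0.995, 1.302], [0.0, 0.0, 0.0, 1.0]]
scene 48.764064619311036 330.20306407734154 231.39991805272516 [[-0.855, -0.222, 0.468, 0.061], [-0.518, 0.336, -0.787, 0.76], [0.017, -0.915, -0.403, 0.532], [0.0, 0.0, 0.0, 1.0]]
{'time': 0.1, 'q': [-1.438, 0.528, 1.434, -0.0, 1.181, -0.179], 'joint_velocities': [-0.001, -0.002, -0.002, -0.0, 0.0, 0.0], 'joint_torque': [-0.0, -44.099, -17.715, 0.063, 0.053, -0.0], 'position': [0.192, -0.594, 0.239], 'tool_rot': [0.988, 0.155, 0.0, -0.001], 'ft_force': [1.171, -0.078, -0.256], 'moment': [-0.021, -0.007, 0.019], 'grip_force': 0.0, 'grip_width': 0.087}
```

View pics/top0.png

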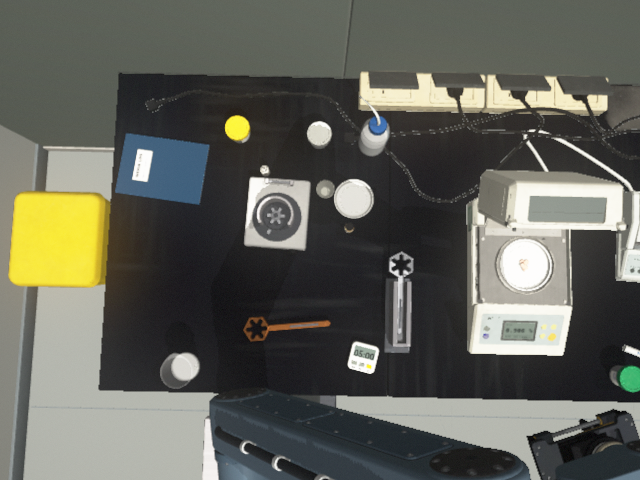

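View pics/scene0.png

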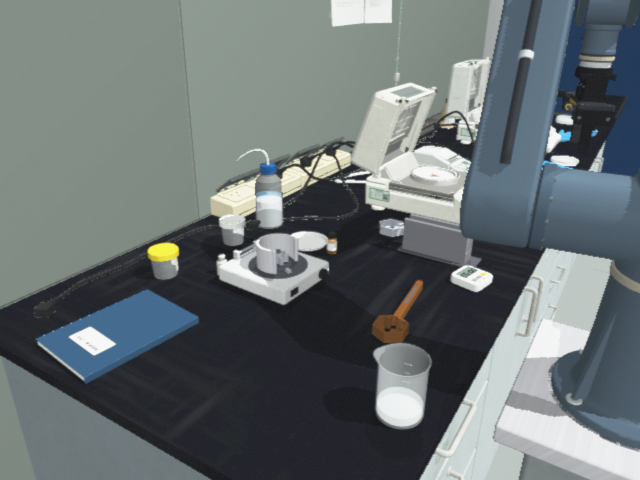

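The top view shows two wrench-shaped things: a steel one in the grey holder with its ring at (401,264), and an orange one at (256,329). The steel one fits the description. The mill's nut is at (276,214). I'll confirm in an enlarged crop.

```bash
python3 - <<'E'
from h import *
import pickle
c=pickle.load(open('c0.pkl','rb'))['top']; im=c['color']
a=cv2.resize(im[170:260,236:320],None,fx=4.7,fy=4.7,interpolation=cv2.INTER_CUBIC)
b=cv2.resize(im[240:360,370:430],None,fx=4.7,fy=4.7,interpolation=cv2.INTER_CUBIC)
o=np.zeros((564,a.shape[1]+b.shape[1],3),np.uint8); o[:a.shape[0],:a.shape[1]]=a; o[:,a.shape[1]:]=b
cv2.imwrite('pics/crop0.png',o); print(o.shape,a.shape)
for n,u,v,z in [('nut',276,214,.064),('ring',401,264,.049),('holder end',397,349,.004)]:
    print(n,px2w(c,u,v,z).round(4))
E
```

```text
(564, 677, 3) (423, 395, 3)
nut [ 0.6386 -0.0025  0.064 ]
ring [ 0.5272 -0.3028  0.049 ]
holder end [ 0.3227 -0.3014  0.004 ]
```

View pics/crop0.png

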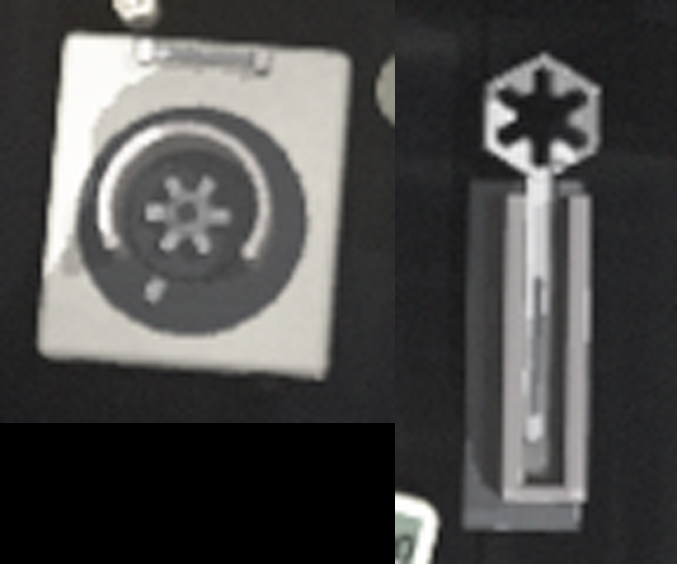

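The crop confirms it: the steel-coloured wrench is in the grey holder, ring at px (401.5,264.5). The nut's centre is at (276,215) and its lobes stand about 26° mod 60 in world. The mill's yaw is about -5°, so q is about 0.19. I'll move above the ring and look.

```bash
python3 -m pendant '[{"jaw":1,"linear":[0,0,0],"twist":5.9},{"jaw":1,"linear":[0,0,0],"twist":5.9},{"jaw":1,"linear":[0,0,0],"twist":5.9},{"jaw":1,"linear":[0.7,-3.1,0],"twist":0},{"jaw":1,"linear":[0.7,-3.1,0],"twist":0},{"jaw":1,"linear":[0.7,-3.1,0],"twist":0},{"jaw":1,"linear":[0.7,-3.1,0],"twist":0},{"jaw":1,"linear":[0.7,-3.1,0],"twist":0},{"jaw":1,"linear":[0.7,-3.1,0],"twist":0},{"jaw":1,"linear":[0.7,-3.1,0],"twist":0},{"jaw":1,"linear":[0.7,-3.1,0],"twist":0}]' 60
python3 -m pendant '[{"jaw":1,"linear":[3.4,-0.6,0],"twist":0},{"jaw":1,"linear":[3.4,-0.6,0],"twist":0},{"jaw":1,"linear":[3.4,-0.6,0],"twist":0},{"jaw":1,"linear":[3.4,-0.6,0],"twist":0},{"jaw":1,"linear":[3.4,-0.6,0],"twist":0},{"jaw":1,"linear":[3.4,-0.6,0],"twist":0},{"jaw":1,"linear":[3.4,-0.6,0],"twist":0},{"jaw":1,"linear":[3.4,-0.6,0],"twist":0},{"jaw":1,"linear":[0,0,0],"twist":0},{"jaw":1,"linear":[0,0,0],"twist":0}]'
cat >> h.py <<'E'
def obs():
    o=robot.get_obs(); r=R.from_quat(o['tool_rot']).as_matrix()
    phi=np.degrees(np.arctan2(r[1,0],r[0,0]))
    print('t',round(o['time'],2),'p',np.round(o['position'],4),'phi',round(phi,2),'tilt',np.round(r[:2,2],3),'F',np.round(o['ft_force'],1),'M',np.round(o['moment'],2),'w',round(o['grip_width'],4),'gf',round(o['grip_force'],1),'q6',round(o['q'][5],2)); return o,phi
E
python3 - <<'E'
from h import *
import pickle
obs(); c=get('wrist'); pickle.dump(c,open('w1.pkl','wb')); cv2.imwrite('pics/w1.png',c['color'])
t=pickle.load(open('c0.pkl','rb'))['top']
for n,u,v,z in [('beaker base',178,373,0),('orange ring L',244,329,.02),('orange end',330,323,.02),('book corner',200,204,0.02),('book low left',117,193,.02),('bench edge',100,388,0)]: print(n,px2w(t,u,v,z).round(3))
# mill
L=[(68,35),(38,355),(325,378),(352,48)]
P=[px2w(t,236+a/4.7-.4,170+b/4.7-.4,.04)[:2] for a,b in L]; print(np.round(P,4).tolist())
E
```

```text
time: 1.02
position: [0.247, -0.3449, 0.2393]
tool_rot: [1.0, 0.001, -0.0, -0.0]
ft_force: [0.6, -0.6, -0.3]
grip_width: 0.0873
grip_force: 0.0
time: 1.85
position: [0.5199, -0.297, 0.2387]
tool_rot: [1.0, 0.003, -0.0, -0.0]
ft_force: [-0.9, -0.2, -0.4]
grip_width: 0.0873
grip_force: 0.0
t 1.85 p [ 0.5199 -0.297   0.2387] phi 0.33 tilt [-0.001  0.   ] F [-0.9 -0.2 -0.4] M [0.03 0.06 0.02] w 0.0873 gf 0.0 q6 0.86
beaker base [0.254 0.228 0.   ]
orange ring L [0.364 0.07  0.02 ]
orange end [ 0.383 -0.137  0.02 ]
book corner [0.666 0.189 0.02 ]
book low left [0.688 0.395 0.02 ]
bench edge [ 0.214  0.415 -0.   ]
[[0.7316, 0.0656], [0.5647, 0.075], [0.5561, -0.0722], [0.7281, -0.0819]]
```

View pics/w1.png

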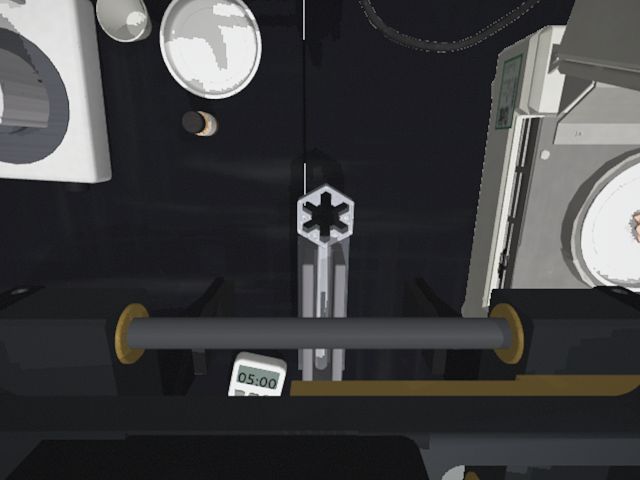

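Wrist view: the ring's centre is at px (325.5,214.5) and the handle runs down to about (321,365). The gripper is not over anything else.

```bash
python3 - <<'E'
from h import *
import pickle
c=pickle.load(open('w1.pkl','rb'))
a=px2w(c,325.5,214.5,.049); b=px2w(c,321,365,.048); print(a,b,np.degrees(np.arctan2(*(b-a)[1::-1])), c['depth'][192,325])
E
```

```text
[ 0.52964385 -0.3036836   0.049     ] [ 0.35476105 -0.30053038  0.048     ] 178.96704076509698 0.38261598
```

```bash
python3 -m pendant '[{"jaw":1,"linear":[0.2,0.65,0],"twist":1.2},{"jaw":1,"linear":[0,0,2.5],"twist":0},{"jaw":1,"linear":[0,0,2.5],"twist":0},{"jaw":1,"linear":[0,0,2.5],"twist":0},{"jaw":1,"linear":[0,0,2.5],"twist":0},{"jaw":1,"linear":[0,0,2.5],"twist":0},{"jaw":1,"linear":[0,0,2.5],"twist":0},{"jaw":1,"linear":[0,0,2.5],"twist":0},{"jaw":1,"linear":[0,0,1.5],"twist":0},{"jaw":1,"linear":[0,0,1.2],"twist":0},{"jaw":1,"linear":[0,0,0],"twist":0}]' 60
python3 -c "from h import *;obs()"
python3 -m pendant '[{"jaw":0,"linear":[0,0,0],"twist":0},{"jaw":0,"linear":[0,0,0],"twist":0},{"jaw":0,"linear":[0,0,0],"twist":0},{"jaw":0,"linear":[0,0,0],"twist":0},{"jaw":0,"linear":[0,0,0],"twist":0},{"jaw":0,"linear":[0,0,0],"twist":0},{"jaw":0,"linear":[0,0,0],"twist":0},{"jaw":0,"linear":[0,0,0],"twist":0}]' 60
python3 -c "from h import *;obs()"
```

```text
time: 2.82
position: [0.5186, -0.3043, 0.0353]
tool_rot: [1.0, -0.01, -0.002, -0.002]
ft_force: [-0.1, 0.0, -0.3]
grip_width: 0.0871
grip_force: 0.0
t 2.82 p [ 0.5186 -0.3043  0.0353] phi -1.17 tilt [-0.004  0.003] F [-0.1  0.  -0.3] M [-0.02  0.06 -0.  ] w 0.0871 gf 0.0 q6 0.88
time: 3.48
position: [0.5213, -0.3045, 0.0382]
tool_rot: [1.0, -0.009, 0.0, 0.0]
ft_force: [0.3, 0.9, 3.7]
grip_width: 0.0554
grip_force: 59.9
t 3.48 p [ 0.5213 -0.3045  0.0382] phi -1.03 tilt [ 0.001 -0.001] F [0.3 0.9 3.7] M [0.21 0.08 0.01] w 0.0554 gf 59.9 q6 0.88
```

```bash
python3 -m pendant '[{"jaw":0,"linear":[0,0,-0.5],"twist":0},{"jaw":0,"linear":[0,0,-1],"twist":0},{"jaw":0,"linear":[0,0,-1.5],"twist":0},{"jaw":0,"linear":[0,0,-2],"twist":0},{"jaw":0,"linear":[0,0,-2],"twist":0},{"jaw":0,"linear":[0,0,-2],"twist":0},{"jaw":0,"linear":[0,0,-2],"twist":0},{"jaw":0,"linear":[0,0,-2],"twist":0},{"jaw":0,"linear":[0,0,-2],"twist":0},{"jaw":0,"linear":[0,0,-2],"twist":0},{"jaw":0,"linear":[0,0,-1],"twist":0},{"jaw":0,"linear":[0,0,0],"twist":0}]' 60
python3 - <<'E'
from h import *
obs(); c=get('scene'); cv2.imwrite('pics/s1.png',c['color'][60:360,240:640])
E
```

```text
time: 4.48
position: [0.522, -0.3052, 0.2203]
tool_rot: [1.0, -0.009, 0.002, 0.002]
ft_force: [0.3, -0.2, -2.6]
grip_width: 0.0549
grip_force: 59.9
t 4.48 p [ 0.522  -0.3052  0.2203] phi -1.03 tilt [ 0.004 -0.004] F [ 0.3 -0.2 -2.6] M [ 0.03 -0.14  0.04] w 0.0549 gf 59.9 q6 0.87
```

View pics/s1.png

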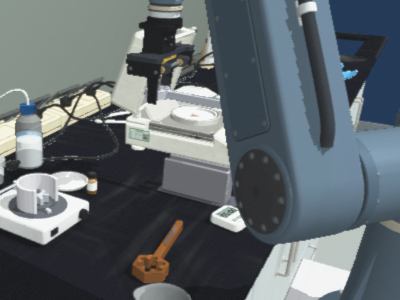

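The holder at crop (195,175) is empty. The force readings are 2.6 N and 0.14 N m, so the wrench is held near level. I'll carry it to the clear bench on the left.

```bash
python3 -m pendant '[{"jaw":0,"linear":[0,-1,0],"twist":0},{"jaw":0,"linear":[0,-2,0],"twist":0},{"jaw":0,"linear":[0,-2.5,0],"twist":0},{"jaw":0,"linear":[0,-3,0],"twist":0},{"jaw":0,"linear":[0,-3,0],"twist":0},{"jaw":0,"linear":[0,-3,0],"twist":0},{"jaw":0,"linear":[0,-3,0],"twist":0},{"jaw":0,"linear":[0,-3,0],"twist":0},{"jaw":0,"linear":[0,-3,0],"twist":0},{"jaw":0,"linear":[0,-3,0],"twist":0},{"jaw":0,"linear":[0,-3,0],"twist":0},{"jaw":0,"linear":[0,-3,0],"twist":0}]' 60
python3 -m pendant '[{"jaw":0,"linear":[0,-3,0],"twist":0},{"jaw":0,"linear":[0,-3,0],"twist":0},{"jaw":0,"linear":[0,-3,0],"twist":0},{"jaw":0,"linear":[0,-3,0],"twist":0},{"jaw":0,"linear":[0,-3,0],"twist":0},{"jaw":0,"linear":[0,-3,0],"twist":0},{"jaw":0,"linear":[0,-2,0],"twist":0},{"jaw":0,"linear":[0,-1,0],"twist":0},{"jaw":0,"linear":[0,0,0],"twist":-7},{"jaw":0,"linear":[0,0,0],"twist":-7},{"jaw":0,"linear":[0,0,0],"twist":-7},{"jaw":0,"linear":[0,0,0],"twist":0}]' 60
python3 -c "from h import *;obs()"
python3 -m pendant '[{"jaw":0,"linear":[0,0,2],"twist":0},{"jaw":0,"linear":[0,0,2],"twist":0},{"jaw":0,"linear":[0,0,2],"twist":0},{"jaw":0,"linear":[0,0,2],"twist":0},{"jaw":0,"linear":[0,0,2],"twist":0},{"jaw":0,"linear":[0,0,1.5],"twist":0},{"jaw":0,"linear":[0,0,1.5],"twist":0},{"jaw":0,"linear":[0,0,1.5],"twist":0},{"jaw":0,"linear":[0,0,1.5],"twist":0},{"jaw":0,"linear":[0,0,1],"twist":0},{"jaw":0,"linear":[0,0,0.5],"twist":0},{"jaw":0,"linear":[0,0,0],"twist":0}]' 60
python3 -c "from h import *;obs()"
```

```text
time: 5.53
position: [0.525, 0.0228, 0.2158]
tool_rot: [1.0, -0.009, -0.002, -0.0]
ft_force: [0.4, 0.4, -2.9]
grip_width: 0.0554
grip_force: 59.9
time: 6.53
position: [0.5293, 0.23, 0.2161]
tool_rot: [0.985, 0.174, -0.002, 0.0]
ft_force: [0.1, -0.4, -3.3]
grip_width: 0.0555
grip_force: 59.9
t 6.53 p [0.5293 0.23   0.2161] phi 20.09 tilt [-0.003 -0.001] F [ 0.1 -0.4 -3.3] M [ 0.04 -0.17  0.03] w 0.0555 gf 59.9 q6 1.44
time: 7.53
position: [0.5296, 0.23, 0.0412]
tool_rot: [0.985, 0.172, -0.002, 0.0]
ft_force: [0.2, -0.8, -3.1]
grip_width: 0.0556
grip_force: 59.9
t 7.53 p [0.5296 0.23   0.0412] phi 19.87 tilt [-0.003 -0.001] F [ 0.2 -0.8 -3.1] M [ 0.06 -0.17 -0.05] w 0.0556 gf 59.9 q6 1.44
```

```bash
python3 -m pendant '[{"jaw":0,"linear":[0,0,0.8],"twist":0},{"jaw":0,"linear":[0,0,0.8],"twist":0},{"jaw":0,"linear":[0,0,0.5],"twist":0},{"jaw":0,"linear":[0,0,0],"twist":0},{"jaw":0,"linear":[0,0,0],"twist":0}]' 60
python3 -c "from h import *;obs()"
python3 -m pendant '[{"jaw":1,"linear":[0,0,0],"twist":0},{"jaw":1,"linear":[0,0,0],"twist":0},{"jaw":1,"linear":[0,0,0],"twist":0},{"jaw":1,"linear":[0,0,0],"twist":0},{"jaw":1,"linear":[0,0,0],"twist":0},{"jaw":1,"linear":[0,0,0],"twist":0},{"jaw":1,"linear":[0,0,0],"twist":0}]' 60
python3 -m pendant '[{"jaw":1,"linear":[0,0,-1],"twist":0},{"jaw":1,"linear":[0,0,-2.5],"twist":0},{"jaw":1,"linear":[0,0,-3],"twist":0},{"jaw":1,"linear":[-3,0,-4],"twist":0},{"jaw":1,"linear":[-3,0,-4],"twist":0},{"jaw":1,"linear":[-3,0,-4],"twist":0},{"jaw":1,"linear":[-3,0,0],"twist":0},{"jaw":1,"linear":[0,0,0],"twist":0},{"jaw":1,"linear":[0,0,0],"twist":0}]' 60
python3 - <<'E'
from h import *
import pickle
obs(); c=get('wrist'); t=get('top'); pickle.dump((c,t),open('w2.pkl','wb'));
o=np.hstack([cv2.resize(c['color'],(440,330)),cv2.resize(t['color'][240:400,100:275],(361,330))]); cv2.imwrite('pics/w2.png',o[:,:800])
E
```

```text
time: 7.95
position: [0.5304, 0.2305, 0.0213]
tool_rot: [0.985, 0.173, -0.0, 0.0]
ft_force: [0.4, 0.6, -3.1]
grip_width: 0.0553
grip_force: 59.9
t 7.95 p [0.5304 0.2305 0.0213] phi 19.96 tilt [-0.001 -0.   ] F [ 0.4  0.6 -3.1] M [ 0.14 -0.16  0.04] w 0.0553 gf 59.9 q6 1.44
time: 8.53
position: [0.5306, 0.2305, 0.0217]
tool_rot: [0.985, 0.173, 0.0, -0.0]
ft_force: [0.2, -0.2, -0.1]
grip_width: 0.0858
grip_force: 0.0
time: 9.28
position: [0.4303, 0.1944, 0.1878]
tool_rot: [0.985, 0.173, 0.0, -0.0]
ft_force: [0.1, -0.4, 0.4]
grip_width: 0.0872
grip_force: 0.0
t 9.28 p [0.4303 0.1944 0.1878] phi 19.96 tilt [0.001 0.   ] F [ 0.1 -0.4  0.4] M [ 0.03 -0.05 -0.01] w 0.0872 gf 0.0 q6 1.41
```

View pics/w2.png

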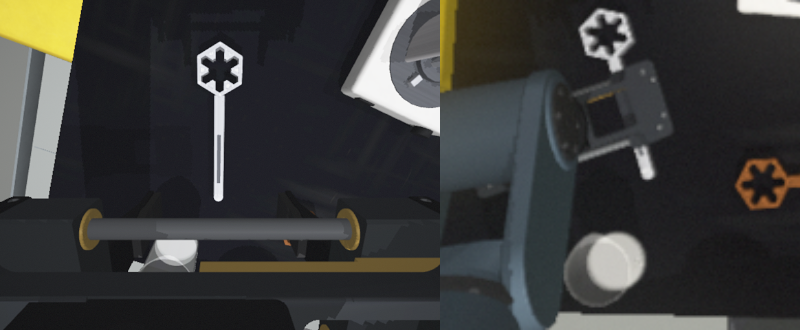

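The wrench lies flat. In the wrist image at full scale the ring's centre is at about (320,100) and the handle's end at about (318,290).

```bash
python3 - <<'E'
from h import *
import pickle
c,t=pickle.load(open('w2.pkl','rb'))
m=(c['color'].min(2)>120).astype(np.uint8); m[300:]=0; m[:,:250]=0; m[:,400:]=0
n,l,s,ce=cv2.connectedComponentsWithStats(m); i=1+s[1:,4].argmax(); print(s[i],ce[i])
x,y,w,h=s[i][:4]
row=lambda v:np.nonzero(l[v]==i)[0]
for v in range(150,290,20): print(v,row(v).min(),row(v).max())
a=px2w(c,320,100.4,.02); b=px2w(c,318,289.5,.019)
r=px2w(c,np.mean([row(150).min(),row(150).max()]),150,.019);e=px2w(c,np.mean([row(270).min(),row(270).max()]),270,.019)
print(a,b,np.linalg.norm(b-a)); print(np.degrees(np.arctan2(*(b-a)[1::-1])),np.degrees(np.arctan2(*(e-r)[1::-1])))
d=(e-r)[:2]/np.linalg.norm((e-r)[:2]); print('grip from ring',a[:2]+.12*d, 'from end', b[:2]-.058*d, 'line offset', np.cross(d,r[:2]-a[:2]))
E
```

```text
[ 286   61   67  232 4386] [318.67259462 154.69197446]
150 311 326
170 311 326
190 311 325
210 311 325
230 311 325
250 311 324
270 311 324
[0.53704444 0.23169053 0.02      ] [0.37188049 0.17362947 0.019     ] 0.17507489465342888
-160.63159213480756 -160.54445064240565
grip from ring [0.42389642 0.19172148] from end [0.4265687  0.19294784] line offset -0.0009268258254678825<stdin>:12: DeprecationWarning: Arrays of 2-dimensional vectors are deprecated. Use arrays of 3-dimensional vectors instead. (deprecated in NumPy 2.0)
```

```bash
python3 -m pendant '[{"jaw":1,"linear":[1.6,3.2,-0.5],"twist":0},{"jaw":1,"linear":[1.6,3.2,-0.5],"twist":0},{"jaw":1,"linear":[1.6,3.2,-0.5],"twist":0},{"jaw":1,"linear":[1.6,3.2,-0.5],"twist":0},{"jaw":1,"linear":[1.6,3.2,-0.5],"twist":0},{"jaw":1,"linear":[1.6,3.2,-0.5],"twist":0},{"jaw":1,"linear":[1.6,3.2,-0.5],"twist":0},{"jaw":1,"linear":[1.6,3.2,-0.5],"twist":0},{"jaw":1,"linear":[0,0,0],"twist":0},{"jaw":1,"linear":[0,0,0],"twist":0}]' 60
python3 - <<'E'
from h import *
import pickle
obs(); c=get('wrist'); pickle.dump(c,open('w3.pkl','wb'));
u,v=map(int,w2px(c,[.6386,-.0025,.064])); print(u,v)
s=c['color'][max(v-100,0):v+100,u-125:u+125]; print(max(v-100,0),u-125,s.shape); cv2.imwrite('pics/w3.png',cv2.resize(s,None,fx=3,fy=3,interpolation=cv2.INTER_CUBIC)[:600,:800])
E
```

```text
time: 10.22
position: [0.6419, -0.0041, 0.2256]
tool_rot: [0.985, 0.172, 0.0, 0.0]
ft_force: [-0.4, 0.3, 0.1]
grip_width: 0.0867
grip_force: 0.0
t 10.22 p [ 0.6419 -0.0041  0.2256] phi 19.81 tilt [0.001 0.   ] F [-0.4  0.3  0.1] M [-0.01  0.03  0.02] w 0.0867 gf 0.0 q6 1.04
315 233
133 190 (200, 250, 3)
```

View pics/w3.png

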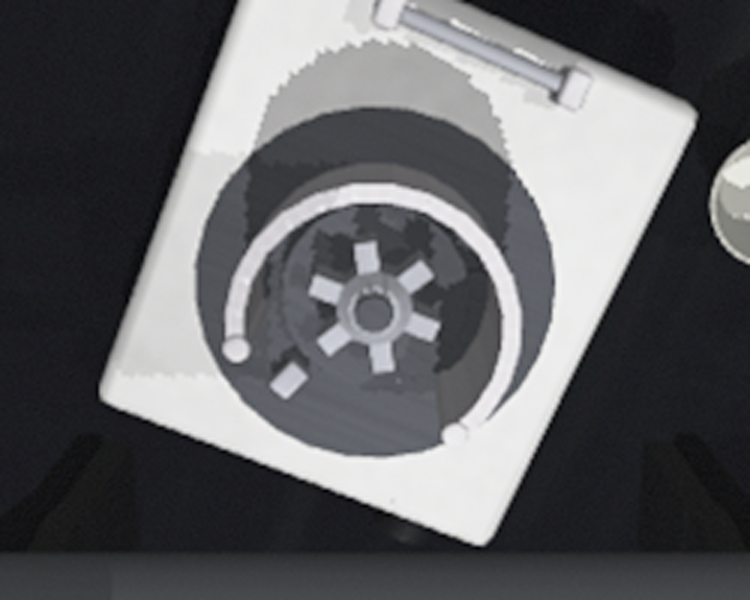

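Wrist crop: the nut's centre is at crop (375.5,308), with lobe tips at (367,243), (428,270), (437,330), (384,370), (325,347) and (312,288). The base corners are at (103,400), (487,545) and (697,108).

```bash
python3 - <<'E'
from h import *
import pickle
c=pickle.load(open('w3.pkl','rb'))
W=lambda a,b,z:px2w(c,190+(a+.5)/3-.5,133+(b+.5)/3-.5,z)[:2]
n=W(375.5,308,.064)
T=np.array([W(a,b,.064) for a,b in[(367,243),(428,270),(437,330),(384,370),(325,347),(312,288)]])
ctr=T.mean(0); d=T-ctr; an=np.degrees(np.arctan2(d[:,1],d[:,0])); print(n,ctr,an,an%60,np.hypot(*d.T))
bl,br,tr=W(103,400,.04),W(487,545,.04),W(697,108,.04)
f=br-bl; s=tr-br; print(bl,br,tr,np.hypot(*f),np.hypot(*s)); print('yaw',np.degrees(np.arctan2(f[0],-f[1])),np.degrees(np.arctan2(s[1],s[0])))
tips=[W(236,350,.09),W(455,433,.09)]; m=np.mean(tips,0)-ctr; print('guard open dir',np.degrees(np.arctan2(m[1],m[0])))
y=np.radians(np.degrees(np.arctan2(s[1],s[0]))); R2=np.array([[np.cos(y),-np.sin(y)],[np.sin(y),np.cos(y)]])
print('ctr from base', (bl+br)/2+R2@[.075,0])
E
```

```text
[ 0.6367488  -0.00249467] [ 0.63658192 -0.00255148] [  26.77442935  -33.0804113   -90.04870489 -152.73937451  147.93039123
   91.2782504 ] [26.77442935 26.9195887  29.95129511 27.26062549 27.93039123 31.2782504 ] [0.02079062 0.02025653 0.02038355 0.02021039 0.02016925 0.02062756]
[0.56842075 0.07259668] [ 0.56171605 -0.07137272] [ 0.72696222 -0.07826047] 0.14412543156119068 0.16538965426146737
yaw -2.6663544531622976 -2.3868061182800693
guard open dir 175.77755592995794
ctr from base [ 0.64000333 -0.00251144]
```

```bash
python3 -m pendant '[{"jaw":1,"linear":[-1.72,-3.23,0.5],"twist":0},{"jaw":1,"linear":[-1.72,-3.23,0.5],"twist":0},{"jaw":1,"linear":[-1.72,-3.23,0.5],"twist":0},{"jaw":1,"linear":[-1.72,-3.23,0.5],"twist":0},{"jaw":1,"linear":[-1.72,-3.23,0.5],"twist":0},{"jaw":1,"linear":[-1.72,-3.23,0.5],"twist":0},{"jaw":1,"linear":[-1.72,-3.23,0.5],"twist":0},{"jaw":1,"linear":[-1.72,-3.23,0.5],"twist":0.4},{"jaw":1,"linear":[0,0,3],"twist":0},{"jaw":1,"linear":[0,0,3],"twist":0},{"jaw":0.6,"linear":[0,0,3],"twist":0},{"jaw":0.6,"linear":[0,0,2],"twist":0}]' 60
python3 -m pendant '[{"jaw":0.6,"linear":[0,0,2],"twist":0},{"jaw":0.6,"linear":[0,0,2],"twist":0},{"jaw":0.6,"linear":[0,0,1],"twist":0},{"jaw":0.6,"linear":[0,0,0],"twist":0},{"jaw":0.6,"linear":[0,0,0],"twist":0}]' 60
python3 -c "from h import *;obs()"
```

```text
time: 11.27
position: [0.4193, 0.1946, 0.0747]
tool_rot: [0.985, 0.171, -0.002, -0.0]
ft_force: [-0.2, 0.8, -0.0]
grip_width: 0.08
grip_force: 0.0
time: 11.68
position: [0.4212, 0.194, 0.0264]
tool_rot: [0.985, 0.17, -0.001, -0.0]
ft_force: [-0.5, -0.2, -0.4]
grip_width: 0.0542
grip_force: 0.0
t 11.68 p [0.4212 0.194  0.0264] phi 19.62 tilt [-0.002 -0.   ] F [-0.5 -0.2 -0.4] M [-0.02  0.04  0.02] w 0.0542 gf 0.0 q6 1.42
```

```bash
python3 -m pendant '[{"jaw":0.6,"linear":[0,0.25,0.8],"twist":0},{"jaw":0.6,"linear":[0,0,0],"twist":0},{"jaw":0,"linear":[0,0,0],"twist":0},{"jaw":0,"linear":[0,0,0],"twist":0},{"jaw":0,"linear":[0,0,0],"twist":0},{"jaw":0,"linear":[0,0,0],"twist":0},{"jaw":0,"linear":[0,0,0],"twist":0},{"jaw":0,"linear":[0,0,0],"twist":0},{"jaw":0,"linear":[0,0,0],"twist":0}]' 60
python3 -c "from h import *;obs()"
python3 -m pendant '[{"jaw":0,"linear":[0,0,-0.5],"twist":0},{"jaw":0,"linear":[0,0,-1],"twist":0},{"jaw":0,"linear":[0,0,-2],"twist":0},{"jaw":0,"linear":[0,0,-2],"twist":0},{"jaw":0,"linear":[0,0,-2],"twist":0},{"jaw":0,"linear":[0,0,-2],"twist":0},{"jaw":0,"linear":[0,0,-2],"twist":0},{"jaw":0,"linear":[0,0,-1.5],"twist":0},{"jaw":0,"linear":[0,0,0],"twist":0},{"jaw":0,"linear":[0,0,0],"twist":0}]' 60
python3 - <<'E'
from h import *
import pickle
o,phi=obs(); c=get('wrist'); t=get('scene'); pickle.dump((c,o),open('w4.pkl','wb'));
cv2.imwrite('pics/w4.png',np.hstack([cv2.resize(c['color'],(440,330)),cv2.resize(t['color'][130:430,120:447],(360,330))]))
E
```

```text
time: 12.43
position: [0.4228, 0.1913, 0.0186]
tool_rot: [0.985, 0.17, -0.0, -0.0]
ft_force: [0.2, 0.9, 2.4]
grip_width: 0.0137
grip_force: 45.3
t 12.43 p [0.4228 0.1913 0.0186] phi 19.56 tilt [-0.  0.] F [0.2 0.9 2.4] M [0.21 0.07 0.2 ] w 0.0137 gf 45.3 q6 1.41
time: 13.27
position: [0.4229, 0.1913, 0.1494]
tool_rot: [0.985, 0.17, 0.001, 0.0]
ft_force: [-0.4, -0.5, -3.4]
grip_width: 0.0136
grip_force: 60.0
t 13.27 p [0.4229 0.1913 0.1494] phi 19.57 tilt [0.002 0.   ] F [-0.4 -0.5 -3.4] M [-0.13  0.23  0.02] w 0.0136 gf 60.0 q6 1.41
```

View pics/w4.png

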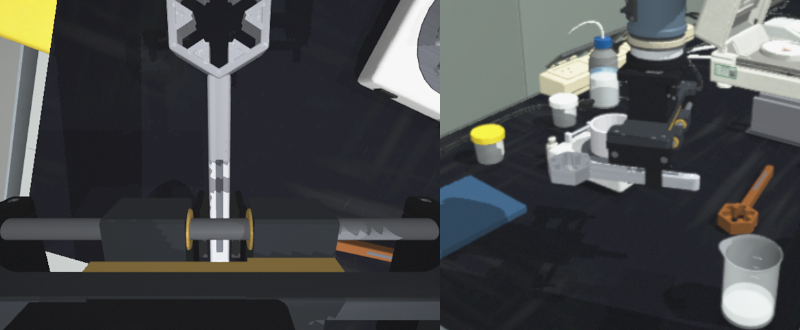

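The wrench is held by its handle, with the near half of the ring visible at wrist px (220,35) of the half-size view. I'll measure its tilt and ring position from depth.

```bash
python3 - <<'E'
from h import *
import pickle
c,o=pickle.load(open('w4.pkl','rb')); p=o['position']; r=R.from_quat(o['tool_rot']).as_matrix()
def T(u,v): return (r.T@(px2w(c,u,v)-p)*1000).round(1)
for v in(110,130,150,180,210,230,250,270): 
    m=np.nonzero((c['depth'][v]<.3)&(c['depth'][v]>0)&(c['color'][v].min(1)>90)&(abs(np.arange(640)-319)<90))[0]
    u=(m.min()+m.max())/2; print(v,m.min(),m.max(),T(u,v))
for u,v in[(255,60),(383,60),(252,20),(388,20),(262,80),(375,80)]: print(u,v,T(u,v))
E
```

```text
110 302 334 [89.5 -0.2 -1.3]
130 302 334 [82.1 -0.2 -0.6]
150 302 334 [74.3 -0.2 -0.1]
180 302 334 [62.  -0.2  0.8]
210 303 334 [49.4 -0.  -0.8]
230 303 333 [40.5 -0.2 -0.4]
250 304 333 [31.4 -0.  -0.8]
270 304 333 [22.3 -0.  -1.6]
255 60 [107.1 -24.   -2.4]
383 60 [107.6  24.7  -0.5]
252 20 [120.7 -24.6  -1.3]
388 20 [120.9  25.9  -0.7]
262 80 [100.5 -22.   -0.4]
375 80 [101.   22.4   2.1]
```

```bash
python3 -m pendant '[{"jaw":0,"linear":[0,0,0],"twist":-4.4},{"jaw":0,"linear":[0,0,0],"twist":-4.4},{"jaw":0,"linear":[-0.2,1.2,0],"twist":0},{"jaw":0,"linear":[-0.2,2,0],"twist":0},{"jaw":0,"linear":[-0.2,3,0],"twist":0},{"jaw":0,"linear":[-0.3,3,0],"twist":0},{"jaw":0,"linear":[-0.3,3,0],"twist":0},{"jaw":0,"linear":[-0.3,3,0],"twist":0},{"jaw":0,"linear":[-0.3,3,0],"twist":0},{"jaw":0,"linear":[-0.3,3,0],"twist":0},{"jaw":0,"linear":[-0.2,3,0],"twist":0},{"jaw":0,"linear":[-0.2,2,0],"twist":0}]' 60
python3 -m pendant '[{"jaw":0,"linear":[0,1,0],"twist":0},{"jaw":0,"linear":[0,0,0],"twist":0},{"jaw":0,"linear":[0,0,0],"twist":0},{"jaw":0,"linear":[0,0,0],"twist":0}]' 60
cat >> h.py <<'E'
N=np.array([.637,-.0025]); L=.1213
def rel(ang=None,n=N):
    o,phi=obs(); p=o['position']; a=np.radians(phi)
    ring=p[:2]+L*np.array([np.cos(a),np.sin(a)]); print('ring err mm',((ring-n)*1000).round(1),'under z',round(p[2]-.0186,4))
    if ang is None: ang=phi
    b=np.radians(ang); tgt=n-L*np.array([np.cos(b),np.sin(b)]); d=tgt-p[:2]
    print('tool shift cm at current phi', np.round([100*(d[0]*np.cos(a)+d[1]*np.sin(a)),100*(d[0]*np.sin(a)-d[1]*np.cos(a))],2),'twist',round(phi-ang,2)); return o,phi
E
python3 - <<'E'
from h import *
import pickle
rel(28.3); c=get('wrist'); t=get('top'); pickle.dump((c,t),open('w5.pkl','wb'))
a=cv2.resize(c['color'][:200],(400,125)); b=cv2.resize(t['color'][175:255,230:320],(450,400),interpolation=cv2.INTER_CUBIC)
o=np.zeros((525,450,3),np.uint8); o[:400]=b; o[400:,:400]=a; cv2.imwrite('pics/w5.png',o)
E
```

```text
time: 14.37
position: [0.5261, -0.0538, 0.147]
tool_rot: [0.97, 0.244, -0.001, 0.0]
ft_force: [-0.3, 1.4, -3.0]
grip_width: 0.0134
grip_force: 60.0
time: 14.7
position: [0.5284, -0.0583, 0.1477]
tool_rot: [0.969, 0.245, -0.001, -0.001]
ft_force: [-0.4, 0.7, -3.3]
grip_width: 0.0132
grip_force: 60.0
t 14.7 p [ 0.5284 -0.0583  0.1477] phi 28.42 tilt [-0.003  0.002] F [-0.4  0.7 -3.3] M [-0.04  0.07 -0.03] w 0.0132 gf 60.0 q6 0.75
ring err mm [-1.9  1.9] under z 0.1291
tool shift cm at current phi [0.08 0.23] twist 0.12
```

View pics/w5.png

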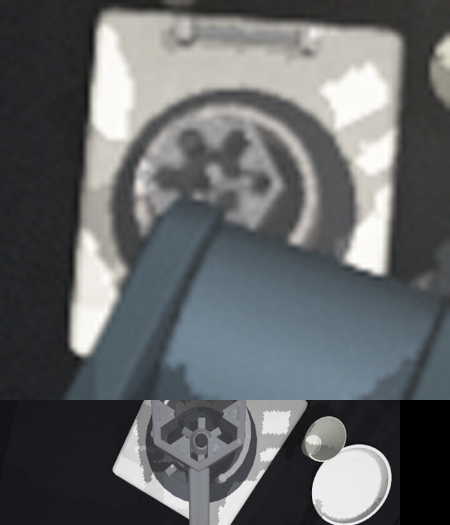

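The wrist strip shows the nut's stud through the ring's hole at about (201,440). The alignment is plausible, so I'll correct the 2 mm and descend in stages.

```bash
python3 -m pendant '[{"jaw":0,"linear":[0.08,0.23,0],"twist":0.1},{"jaw":0,"linear":[0,0,1],"twist":0},{"jaw":0,"linear":[0,0,1.5],"twist":0},{"jaw":0,"linear":[0,0,1.5],"twist":0},{"jaw":0,"linear":[0,0,1],"twist":0},{"jaw":0,"linear":[0,0,0.5],"twist":0},{"jaw":0,"linear":[0,0,0],"twist":0},{"jaw":0,"linear":[0,0,0],"twist":0},{"jaw":0,"linear":[0,0,0],"twist":0}]' 60
python3 - <<'E'
from h import *
rel(28.3); c=get('wrist'); 
cv2.imwrite('pics/w6.png',cv2.resize(c['color'][:200,200:440],(720,600),interpolation=cv2.INTER_CUBIC))
E
```

```text
time: 15.55
position: [0.5325, -0.0617, 0.094]
tool_rot: [0.97, 0.244, 0.001, 0.0]
ft_force: [-0.0, 0.9, -3.6]
grip_width: 0.0138
grip_force: 60.0
t 15.55 p [ 0.5325 -0.0617  0.094 ] phi 28.27 tilt [ 0.001 -0.   ] F [-0.   0.9 -3.6] M [-0.06  0.15 -0.  ] w 0.0138 gf 60.0 q6 0.75
ring err mm [ 2.3 -1.8] under z 0.0754
tool shift cm at current phi [-0.12 -0.26] twist -0.03
```

View pics/w6.png

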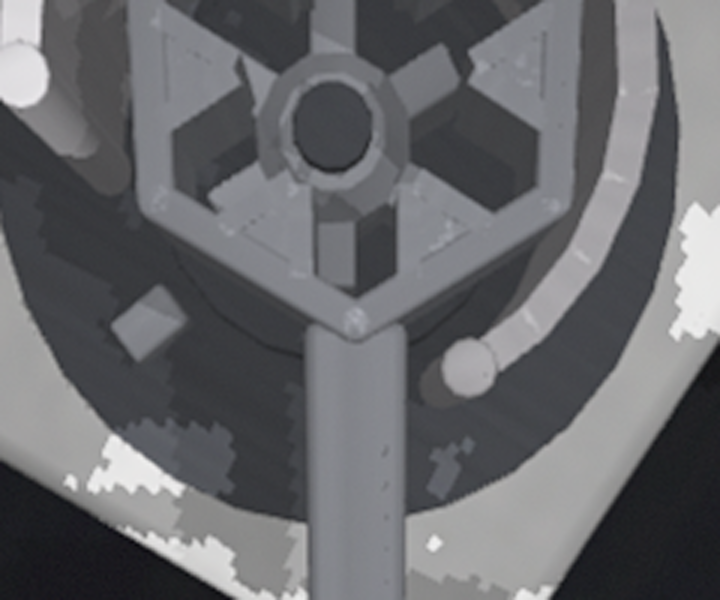

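The crop shows the handle-side nut lobe at (337,255), about 2 mm left of the slot's centre at x≈355. The stud's centre is at (333,127). I'll check this against the projection.

```bash
python3 - <<'E'
from h import *
o,phi=obs(); c=get('wrist'); a=np.radians(phi)
W=lambda u,v,z:px2w(c,200+(u+.5)/3-.5,(v+.5)/3-.5,z)
print('stud',W(333,127,.072),'lobe top outer end',W(337,287,.064),'mid',W(337,235,.064))
p=o['position'][:2]; d=np.array([np.cos(a),np.sin(a)]); n=np.array([d[1],-d[0]])
for nm,u,v in[('near vertex',355,330),('Lv',150,200),('Rv',562,205)]:
    w=W(u,v,.0954)[:2]-p; print(nm,w@d*1000,w@n*1000)
E
```

```text
t 15.6 p [ 0.5325 -0.0617  0.0942] phi 28.27 tilt [ 0.002 -0.001] F [ 0.6 -0.6 -2.7] M [-0.08  0.09 -0.01] w 0.0135 gf 60.0 q6 0.75
stud [ 0.63632095 -0.00221758  0.072     ] lobe top outer end [ 0.61836598 -0.01225662  0.064     ] mid [ 0.62504061 -0.00871425  0.064     ]
near vertex 89.6438014356752 -0.0851870533196868
Lv 105.17663608196385 -26.274940507921418
Rv 104.63460097836322 26.43743690100685
```

```bash
sed -i 's/^N=.*/N=np.array([.6365,-.0023]); L=.1215/' h.py; python3 -m pendant '[{"jaw":0,"linear":[-0.16,-0.25,0],"twist":-0.3},{"jaw":0,"linear":[0,0,0],"twist":0},{"jaw":0,"linear":[0,0,0.5],"twist":0},{"jaw":0,"linear":[0,0,0.3],"twist":0},{"jaw":0,"linear":[0,0,0],"twist":0},{"jaw":0,"linear":[0,0,0],"twist":0}]' 60
python3 -c "from h import *;rel(28.6)"
```

```text
time: 16.15
position: [0.5291, -0.0601, 0.0851]
tool_rot: [0.969, 0.247, -0.0, -0.0]
ft_force: [-0.3, 0.6, -2.8]
grip_width: 0.0134
grip_force: 60.0
t 16.15 p [ 0.5291 -0.0601  0.0851] phi 28.56 tilt [-0.001  0.   ] F [-0.3  0.6 -2.8] M [-0.08  0.15  0.05] w 0.0134 gf 60.0 q6 0.75
ring err mm [-0.7  0.3] under z 0.0665
tool shift cm at current phi [0.05 0.07] twist -0.04
```

Within 1 mm. Descending onto the nut.

```bash
python3 -m pendant '[{"jaw":0,"linear":[0.05,0.07,0.4],"twist":0},{"jaw":0,"linear":[0,0,0.4],"twist":0},{"jaw":0,"linear":[0,0,0],"twist":0},{"jaw":0,"linear":[0,0,0],"twist":0}]' 60
python3 -c "from h import *;rel(28.6)"
```

```text
time: 16.48
position: [0.5298, -0.0604, 0.0771]
tool_rot: [0.969, 0.247, -0.0, -0.0]
ft_force: [0.3, 0.2, -2.9]
grip_width: 0.0134
grip_force: 60.0
t 16.48 p [ 0.5298 -0.0604  0.0771] phi 28.57 tilt [-0.001  0.   ] F [ 0.3  0.2 -2.9] M [-0.09  0.11 -0.06] w 0.0134 gf 60.0 q6 0.75
ring err mm [ 0. -0.] under z 0.0585
tool shift cm at current phi [-0.  0.] twist -0.03
```

```bash
python3 -m pendant '[{"jaw":0,"linear":[0,0,0.4],"twist":0},{"jaw":0,"linear":[0,0,0.4],"twist":0},{"jaw":0,"linear":[0,0,0.15],"twist":0},{"jaw":0,"linear":[0,0,0],"twist":0},{"jaw":0,"linear":[0,0,0],"twist":0}]' 60
python3 -c "
from h import *;rel(28.6)
# stroke rows: clockwise 3 deg per row about nut, twist +3 (phi falls)
for s in (3,5): print(s, np.round([100*L*(1-np.cos(np.radians(s))),100*L*np.sin(np.radians(s))],3))"
```

```text
time: 16.9
position: [0.5299, -0.0604, 0.0678]
tool_rot: [0.969, 0.247, -0.0, -0.0]
ft_force: [-0.4, -0.8, -3.5]
grip_width: 0.0132
grip_force: 60.0
t 16.9 p [ 0.5299 -0.0604  0.0678] phi 28.57 tilt [-0.  0.] F [-0.4 -0.8 -3.5] M [-0.11  0.08 -0.03] w 0.0132 gf 60.0 q6 0.75
ring err mm [ 0.2 -0.1] under z 0.0492
tool shift cm at current phi [-0.01 -0.  ] twist -0.03
3 [0.017 0.636]
5 [0.046 1.059]
```

```bash
python3 -m pendant '[{"jaw":0,"linear":[0.017,-0.636,0],"twist":3},{"jaw":0,"linear":[0.017,-0.636,0],"twist":3},{"jaw":0,"linear":[0.017,-0.636,0],"twist":3},{"jaw":0,"linear":[0.017,-0.636,0],"twist":3},{"jaw":0,"linear":[0.017,-0.636,0],"twist":3},{"jaw":0,"linear":[0.017,-0.636,0],"twist":3},{"jaw":0,"linear":[0.017,-0.636,0],"twist":3},{"jaw":0,"linear":[0,0,0],"twist":0}]' 60
python3 -c "from h import *;rel()"
```

```text
time: 17.57
position: [0.5172, -0.018, 0.0684]
tool_rot: [0.998, 0.066, 0.001, 0.0]
ft_force: [0.9, -0.9, -3.0]
grip_width: 0.0137
grip_force: 60.0
t 17.57 p [ 0.5172 -0.018   0.0684] phi 7.58 tilt [ 0.002 -0.001] F [ 0.9 -0.9 -3. ] M [-0.17 -0.01  0.01] w 0.0137 gf 60.0 q6 1.19
ring err mm [1.2 0.3] under z 0.0498
tool shift cm at current phi [-0.12  0.02] twist 0.0
```

```bash
python3 -m pendant '[{"jaw":0,"linear":[-0.1,-0.636,0.1],"twist":3},{"jaw":0,"linear":[0.017,-0.636,0],"twist":3},{"jaw":0,"linear":[0.017,-0.636,0],"twist":3}]' 60
python3 -c "from h import *;rel()"
python3 -m pendant '[{"jaw":0,"linear":[0.017,-0.636,0],"twist":3},{"jaw":0,"linear":[0.017,-0.636,0],"twist":3},{"jaw":0,"linear":[0.017,-0.636,0],"twist":3}]' 60
python3 -c "from h import *;rel()
import pickle
pickle.dump(cams.camera('wrist'),open('w7.pkl','wb'))"
```

```text
time: 17.82
position: [0.5161, -0.0001, 0.0677]
tool_rot: [1.0, -0.013, 0.002, 0.001]
ft_force: [2.5, -2.0, -2.9]
grip_width: 0.0132
grip_force: 60.0
t 17.82 p [ 5.161e-01 -1.000e-04  6.770e-02] phi -1.45 tilt [ 0.004 -0.001] F [ 2.5 -2.  -2.9] M [-0.21 -0.24  0.2 ] w 0.0132 gf 60.0 q6 1.38
ring err mm [ 1.1 -0.9] under z 0.0491
tool shift cm at current phi [-0.11 -0.09] twist 0.0
time: 18.07
position: [0.5179, 0.0188, 0.0676]
tool_rot: [0.996, -0.091, 0.002, 0.0]
ft_force: [1.5, -1.2, -2.5]
grip_width: 0.013
grip_force: 60.0
t 18.07 p [0.5179 0.0188 0.0676] phi -10.46 tilt [ 0.004 -0.001] F [ 1.5 -1.2 -2.5] M [-0.37 -0.14  0.18] w 0.013 gf 60.0 q6 1.58
ring err mm [ 0.9 -0.9] under z 0.049
tool shift cm at current phi [-0.11 -0.08] twist 0.0
```

```bash
python3 -m pendant '[{"jaw":0,"linear":[-0.08,-0.7,0],"twist":3},{"jaw":0,"linear":[0.017,-0.636,0],"twist":3},{"jaw":0,"linear":[0.017,-0.636,0],"twist":3},{"jaw":0,"linear":[0.017,-0.636,0],"twist":3},{"jaw":0,"linear":[0.017,-0.636,0],"twist":3}]' 60
python3 -c "from h import *;rel()"
python3 -m pendant '[{"jaw":0,"linear":[0.017,-0.636,0],"twist":3},{"jaw":0,"linear":[0.017,-0.636,0],"twist":3},{"jaw":0,"linear":[0.017,-0.636,0],"twist":3},{"jaw":0,"linear":[0.017,-0.636,0],"twist":3},{"jaw":0,"linear":[0,0,0],"twist":0},{"jaw":0,"linear":[0,0,0],"twist":0}]' 60
python3 -c "from h import *;rel()
import pickle
pickle.dump(cams.camera('wrist'),open('w7.pkl','wb'))"
```

```text
time: 18.53
position: [0.5275, 0.0492, 0.0677]
tool_rot: [0.975, -0.22, 0.002, 0.0]
ft_force: [1.9, -4.8, -1.7]
grip_width: 0.0137
grip_force: 60.0
t 18.53 p [0.5275 0.0492 0.0677] phi -25.44 tilt [ 0.005 -0.002] F [ 1.9 -4.8 -1.7] M [-0.75 -0.27 -0.03] w 0.0137 gf 60.0 q6 1.9
ring err mm [ 0.7 -0.7] under z 0.0491
tool shift cm at current phi [-0.09 -0.04] twist 0.0
time: 19.03
position: [0.5405, 0.0708, 0.0676]
tool_rot: [0.948, -0.32, 0.002, -0.0]
ft_force: [2.4, -5.2, -1.8]
grip_width: 0.0132
grip_force: 60.0
t 19.03 p [0.5405 0.0708 0.0676] phi -37.29 tilt [ 0.004 -0.001] F [ 2.4 -5.2 -1.8] M [-0.62 -0.38 -0.13] w 0.0132 gf 60.0 q6 2.15
ring err mm [ 0.7 -0.5] under z 0.049
tool shift cm at current phi [-0.08  0.  ] twist 0.0
```

```bash
python3 -m pendant '[{"jaw":0,"linear":[-0.05,0.53,0],"twist":-2.5},{"jaw":0,"linear":[0.012,0.53,0],"twist":-2.5},{"jaw":0,"linear":[0,0,0],"twist":0},{"jaw":0,"linear":[0,0,0],"twist":0}]' 60
python3 -c "from h import *;rel(-32.3)"
python3 -m pendant '[{"jaw":0,"linear":[0,0,-0.4],"twist":0},{"jaw":0,"linear":[0,0,-0.6],"twist":0},{"jaw":0,"linear":[0,0,-0.8],"twist":0},{"jaw":0,"linear":[0,0,-0.8],"twist":0},{"jaw":0,"linear":[0,0,-0.5],"twist":0},{"jaw":0,"linear":[0,0,0],"twist":0},{"jaw":0,"linear":[0,0,0],"twist":0}]' 60
python3 - <<'E'
from h import *
import pickle
o,phi=rel(-32.3); c=get('wrist'); pickle.dump((c,o),open('w8.pkl','wb'))
g=c['depth']
# world points from depth, nut lobes: 0.060<z<0.068
V=np.linalg.inv(c['view']); v,u=np.mgrid[:200,150:500]; t=g[:200,150:500]
P=np.stack([(u-c['cx'])/c['f']*t,(v-c['cy'])/c['f']*t,t],-1)@V[:3,:3].T+V[:3,3]
q=P[...,:2]-N; r=np.hypot(q[...,0],q[...,1]); m=(P[...,2]>.059)&(P[...,2]<.069)&(r>.013)&(r<.021)
a=np.degrees(np.arctan2(q[...,1],q[...,0]))[m]; print(m.sum(), np.histogram(a%60,bins=np.arange(0,61,3)))
h=np.exp(6j*np.radians(a)); print('circ mean', np.degrees(np.angle(h.mean()))/6%60, abs(h.mean()))
E
```

```text
time: 19.42
position: [0.5328, 0.0631, 0.0673]
tool_rot: [0.96, -0.279, 0.001, -0.0]
ft_force: [1.4, -1.1, -3.3]
grip_width: 0.0138
grip_force: 60.0
t 19.42 p [0.5328 0.0631 0.0673] phi -32.46 tilt [ 0.002 -0.   ] F [ 1.4 -1.1 -3.3] M [-0.28 -0.27  0.04] w 0.0138 gf 60.0 q6 2.05
ring err mm [-1.2  0.2] under z 0.0487
tool shift cm at current phi [ 0.11 -0.01] twist -0.16
time: 20.0
position: [0.5345, 0.0632, 0.099]
tool_rot: [0.96, -0.279, 0.003, -0.0]
ft_force: [3.6, -3.3, -2.5]
grip_width: 0.0137
grip_force: 60.0
t 20.0 p [0.5345 0.0632 0.099 ] phi -32.42 tilt [ 0.006 -0.001] F [ 3.6 -3.3 -2.5] M [-0.64 -0.85 -0.04] w 0.0137 gf 60.0 q6 2.05
ring err mm [0.5 0.4] under z 0.0804
tool shift cm at current phi [-0.02  0.08] twist -0.12
1519 (array([  5,   5,   3,   7,  34,  97, 169, 172, 193, 204, 165, 170, 148,
        78,  41,  14,   8,   6,   0,   0]), array([ 0,  3,  6,  9, 12, 15, 18, 21, 24, 27, 30, 33, 36, 39, 42, 45, 48,
       51, 54, 57, 60]))
circ mean 28.20863013372885 0.6850316382009877
```

```bash
cat > ring.py <<'E'
from h import *
def ring(c,o):
    p=o['position']; r=R.from_quat(o['tool_rot']).as_matrix(); V=np.linalg.inv(c['view']); v,u=np.mgrid[:300,150:500]; t=c['depth'][:300,150:500]
    P=np.stack([(u-c['cx'])/c['f']*t,(v-c['cy'])/c['f']*t,t],-1)@V[:3,:3].T+V[:3,3]
    Q=(P-p)@r*1000
    m=(abs(Q[...,2])<8)&(abs(Q[...,1])<40)&(t>0)
    for x0 in(35,50,65,80,100,104,108,112,116):
        k=m&(abs(Q[...,0]-x0)<2); y=Q[k][:,1]; z=Q[k][:,2]
        if len(y): print(x0,'y',y.min().round(1),y.max().round(1),'mid',((y.min()+y.max())/2).round(2),'z',np.median(z).round(2),'z l/r',np.median(z[y<np.median(y)]).round(2),np.median(z[y>np.median(y)]).round(2))
E
python3 - <<'E'
from ring import *
import pickle
for f in('w4.pkl','w8.pkl'): ring(*pickle.load(open(f,'rb'))); print()
o,_=obs()
E
```

```text
35 y -6.9 6.5 mid -0.22 z -0.21 z l/r -0.19 -0.24
50 y -7.2 6.8 mid -0.21 z -0.09 z l/r -0.04 -0.15
65 y -7.0 6.6 mid -0.2 z -0.04 z l/r -0.03 -0.06
80 y -7.2 6.4 mid -0.42 z -0.11 z l/r -0.12 -0.09
100 y -25.4 24.2 mid -0.57 z -1.13 z l/r -1.13 -1.14
104 y -28.2 27.5 mid -0.35 z -1.25 z l/r -1.21 -1.29
108 y -28.1 27.4 mid -0.37 z -1.11 z l/r -1.11 -1.1
112 y -28.5 27.7 mid -0.39 z -0.93 z l/r -0.9 -0.97
116 y -28.5 27.6 mid -0.44 z -0.92 z l/r -0.93 -0.91

35 y -7.3 6.2 mid -0.54 z 4.7 z l/r 4.67 4.7
50 y -7.1 6.5 mid -0.29 z 6.56 z l/r 6.64 6.54
65 y -6.5 5.4 mid -0.53 z 7.75 z l/r 7.56 7.76
100 y -31.9 -29.7 mid -30.83 z 7.59 z l/r 7.64 7.59
104 y -36.6 -33.5 mid -35.09 z 7.63 z l/r 7.73 7.58
108 y -38.3 -34.4 mid -36.36 z 7.48 z l/r 7.83 7.21
112 y -36.8 -35.9 mid -36.34 z 7.71 z l/r 7.44 7.99
116 y -39.9 39.8 mid -0.04 z 7.37 z l/r 7.72 7.07

t 20.05 p [0.5344 0.0632 0.0989] phi -32.42 tilt [ 0.006 -0.001] F [ 4.7 -2.6 -1.6] M [-0.66 -0.78 -0.05] w 0.0128 gf 60.0 q6 2.05
```

```bash
sed -i 's/abs(Q\[...,2\])<8)&/Q[...,2]>-8)\&(Q[...,2]<zm)\&/; s/def ring(c,o)/def ring(c,o,zm=8)/' ring.py; python3 - <<'E'
from ring import *
import pickle
ring(*pickle.load(open('w8.pkl','rb')),zm=18)
E
```

```text
35 y -7.3 6.2 mid -0.54 z 4.7 z l/r 4.67 4.7
50 y -7.1 6.5 mid -0.3 z 6.67 z l/r 6.68 6.6
65 y -7.1 6.5 mid -0.3 z 8.61 z l/r 8.56 8.68
80 y -6.9 6.3 mid -0.31 z 10.53 z l/r 10.55 10.51
100 y -37.3 24.2 mid -6.54 z 11.98 z l/r 11.68 12.14
104 y -39.2 27.7 mid -5.74 z 12.45 z l/r 12.26 12.6
108 y -39.9 27.7 mid -6.1 z 12.67 z l/r 12.07 12.92
112 y -40.0 27.6 mid -6.16 z 13.29 z l/r 10.45 13.79
116 y -39.9 40.0 mid 0.02 z 14.04 z l/r 13.9 14.26
```

```bash
python3 -m pendant '[{"jaw":0,"linear":[0,0,0.6],"twist":0},{"jaw":0,"linear":[0,0,0.6],"twist":0},{"jaw":0,"linear":[0,0,0.6],"twist":0},{"jaw":0,"linear":[0,0,0.4],"twist":0},{"jaw":0,"linear":[0,0,0.4],"twist":0}]' 60
python3 -c "from h import *;rel()"
python3 -m pendant '[{"jaw":0,"linear":[0,0,0.3],"twist":0},{"jaw":0,"linear":[0,0,0.2],"twist":0},{"jaw":0,"linear":[0,0,0.15],"twist":0},{"jaw":0,"linear":[0,0,0],"twist":0},{"jaw":0,"linear":[0,0,0],"twist":0}]' 60
python3 - <<'E'
from ring import *
o,_=rel(); ring(get('wrist'),o)
E
```

```text
time: 20.47
position: [0.5324, 0.0638, 0.072]
tool_rot: [0.96, -0.279, 0.001, -0.0]
ft_force: [0.8, -2.1, 2.9]
grip_width: 0.0131
grip_force: 60.0
t 20.47 p [0.5324 0.0638 0.072 ] phi -32.41 tilt [ 0.001 -0.   ] F [ 0.8 -2.1  2.9] M [-0.65 -0.79 -0.02] w 0.0131 gf 60.0 q6 2.05
ring err mm [-1.5  1. ] under z 0.0534
tool shift cm at current phi [0.18 0.  ] twist 0.0
time: 20.88
position: [0.5317, 0.064, 0.0659]
tool_rot: [0.96, -0.279, -0.0, -0.0]
ft_force: [1.6, -2.3, 4.8]
grip_width: 0.0136
grip_force: 60.0
t 20.88 p [0.5317 0.064  0.0659] phi -32.42 tilt [-0.  0.] F [ 1.6 -2.3  4.8] M [-0.52 -0.59  0.05] w 0.0136 gf 60.0 q6 2.05
ring err mm [-2.2  1.2] under z 0.0473
tool shift cm at current phi [ 0.25 -0.02] twist 0.0
35 y -7.4 6.5 mid -0.48 z -0.5 z l/r -0.41 -0.58
50 y -7.3 6.3 mid -0.5 z -0.62 z l/r -0.59 -0.64
65 y -7.5 6.1 mid -0.72 z -0.87 z l/r -0.81 -0.92
80 y -7.2 6.3 mid -0.46 z -1.08 z l/r -1.11 -1.06
100 y -30.8 21.8 mid -4.46 z -2.39 z l/r -2.36 -2.43
104 y -33.6 27.1 mid -3.26 z -2.31 z l/r -2.38 -2.25
108 y -35.2 27.3 mid -3.96 z -2.2 z l/r -2.31 -2.1
112 y -36.8 27.2 mid -4.83 z 1.08 z l/r 1.11 1.06
116 y -37.6 27.3 mid -5.15 z -0.68 z l/r -0.6 -0.86
```

```bash
python3 -m pendant '[{"jaw":0,"linear":[0.2,0,-0.15],"twist":-0.4},{"jaw":0,"linear":[0,0,0],"twist":0},{"jaw":0,"linear":[0,0,0],"twist":0}]' 60
python3 -c "from h import *;rel()"
python3 -m pendant '[{"jaw":0,"linear":[0,0,-0.3],"twist":0},{"jaw":0,"linear":[0,0,-0.3],"twist":0},{"jaw":0,"linear":[0,0,0],"twist":0},{"jaw":0,"linear":[0,0,0],"twist":0}]' 60
python3 - <<'E'
from ring import *
o,_=rel(); ring(get('wrist'),o,12)
E
```

```text
time: 21.18
position: [0.5317, 0.0634, 0.0667]
tool_rot: [0.961, -0.276, -0.002, 0.0]
ft_force: [-1.4, 1.6, 2.7]
grip_width: 0.0134
grip_force: 60.0
t 21.18 p [0.5317 0.0634 0.0667] phi -32.05 tilt [-0.004  0.001] F [-1.4  1.6  2.7] M [ 0.05 -0.02  0.02] w 0.0134 gf 60.0 q6 2.04
ring err mm [-1.9  1.2] under z 0.0481
tool shift cm at current phi [0.22 0.01] twist 0.0
time: 21.52
position: [0.5328, 0.0629, 0.0726]
tool_rot: [0.961, -0.276, -0.001, 0.0]
ft_force: [-0.7, 0.1, -2.4]
grip_width: 0.0132
grip_force: 60.0
t 21.52 p [0.5328 0.0629 0.0726] phi -32.04 tilt [-0.002  0.   ] F [-0.7  0.1 -2.4] M [ 0.21  0.22 -0.04] w 0.0132 gf 60.0 q6 2.04
ring err mm [-0.7  0.7] under z 0.054
tool shift cm at current phi [0.09 0.02] twist 0.0
35 y -7.5 6.5 mid -0.51 z 0.33 z l/r 0.27 0.37
50 y -7.3 6.3 mid -0.5 z 0.57 z l/r 0.61 0.55
65 y -7.6 6.1 mid -0.72 z 0.54 z l/r 0.54 0.53
80 y -7.3 6.4 mid -0.46 z 0.6 z l/r 0.66 0.55
100 y -31.5 22.0 mid -4.75 z -0.12 z l/r -0.11 -0.14
104 y -33.8 27.1 mid -3.31 z -0.12 z l/r -0.2 -0.04
108 y -35.3 27.7 mid -3.83 z 0.05 z l/r -0.04 0.18
112 y -36.8 27.3 mid -4.77 z 6.99 z l/r 6.85 7.05
116 y -37.4 40.0 mid 1.31 z 4.04 z l/r 4.03 4.04
```

Now it rises freely and level, with only its own weight on the wrist. I'll continue lifting gently.

```bash
python3 -m pendant '[{"jaw":0,"linear":[0.05,0,-0.4],"twist":0},{"jaw":0,"linear":[0,0,-0.4],"twist":0},{"jaw":0,"linear":[0,0,0],"twist":0}]' 60
python3 -c "from h import *;rel()"
python3 -m pendant '[{"jaw":0,"linear":[0,0,-0.5],"twist":0},{"jaw":0,"linear":[0,0,-0.6],"twist":0},{"jaw":0,"linear":[0,0,-0.6],"twist":0},{"jaw":0,"linear":[0,0,-0.3],"twist":0},{"jaw":0,"linear":[0,0,0],"twist":0},{"jaw":0,"linear":[0,0,0],"twist":0}]' 60
python3 - <<'E'
from ring import *
o,_=rel(); ring(get('wrist'),o,12)
E
```

```text
time: 21.82
position: [0.5345, 0.0624, 0.0818]
tool_rot: [0.961, -0.276, 0.001, -0.0]
ft_force: [-0.8, -0.3, -2.6]
grip_width: 0.0135
grip_force: 60.0
t 21.82 p [0.5345 0.0624 0.0818] phi -32.04 tilt [ 0.001 -0.   ] F [-0.8 -0.3 -2.6] M [ 0.17  0.12 -0.03] w 0.0135 gf 60.0 q6 2.04
ring err mm [1.  0.2] under z 0.0632
tool shift cm at current phi [-0.07  0.07] twist 0.0
time: 22.32
position: [0.5342, 0.0624, 0.1015]
tool_rot: [0.961, -0.276, 0.0, -0.0]
ft_force: [-0.4, -0.5, -3.5]
grip_width: 0.0135
grip_force: 60.0
t 22.32 p [0.5342 0.0624 0.1015] phi -32.04 tilt [ 0.001 -0.   ] F [-0.4 -0.5 -3.5] M [ 0.13  0.21 -0.02] w 0.0135 gf 60.0 q6 2.04
ring err mm [0.7 0.3] under z 0.0829
tool shift cm at current phi [-0.04  0.06] twist 0.0
35 y -7.5 6.5 mid -0.53 z 0.4 z l/r 0.45 0.35
50 y -7.3 6.3 mid -0.49 z 0.52 z l/r 0.53 0.5
65 y -7.6 6.1 mid -0.75 z 0.57 z l/r 0.61 0.52
80 y -7.4 6.4 mid -0.51 z 0.63 z l/r 0.58 0.65
100 y -37.3 22.1 mid -7.63 z -0.01 z l/r 0.25 -0.18
104 y -39.1 27.1 mid -6.0 z -0.07 z l/r 0.03 -0.14
108 y -40.0 27.4 mid -6.28 z -0.03 z l/r 0.17 -0.15
112 y -40.0 27.4 mid -6.31 z 0.39 z l/r 0.49 0.31
116 y -40.0 40.0 mid 0.01 z 0.82 z l/r 0.74 0.88
```

```bash
python3 -m pendant '[{"jaw":0,"linear":[0.046,1.059,0],"twist":-5},{"jaw":0,"linear":[0.046,1.059,0],"twist":-5},{"jaw":0,"linear":[0.046,1.059,0],"twist":-5},{"jaw":0,"linear":[0.046,1.059,0],"twist":-5},{"jaw":0,"linear":[0.046,1.059,0],"twist":-5},{"jaw":0,"linear":[0.046,1.059,0],"twist":-5},{"jaw":0,"linear":[0.046,1.059,0],"twist":-5},{"jaw":0,"linear":[0.046,1.059,0],"twist":-5},{"jaw":0,"linear":[0.046,1.059,0],"twist":-5},{"jaw":0,"linear":[0.046,1.059,0],"twist":-5},{"jaw":0,"linear":[0.046,1.059,0],"twist":-5},{"jaw":0,"linear":[0.046,1.059,0],"twist":-5}]' 60
python3 -m pendant '[{"jaw":0,"linear":[0,0,0],"twist":0},{"jaw":0,"linear":[0,0,0],"twist":0}]' 60
cat > nut.py <<'E'
from h import *
def nut(c):
    V=np.linalg.inv(c['view']); v,u=np.mgrid[:240,150:500]; t=c['depth'][:240,150:500]
    P=np.stack([(u-c['cx'])/c['f']*t,(v-c['cy'])/c['f']*t,t],-1)@V[:3,:3].T+V[:3,3]
    s=(P[...,2]>.068)&(P[...,2]<.0745)&(np.hypot(*(P[...,:2]-N).transpose(2,0,1))<.012); print('stud mean',P[s][:,:2].mean(0).round(4),s.sum())
    q=P[...,:2]-N; r=np.hypot(q[...,0],q[...,1]); m=(P[...,2]>.061)&(P[...,2]<.067)&(r>.0145)&(r<.021)
    a=np.degrees(np.arctan2(q[...,1],q[...,0]))[m]%360
    for k in range(0,360,10):
        n=((a>=k)&(a<k+10)).sum()
        print(k,n,end='; ')
    h=np.exp(6j*np.radians(a)); print('\nnut mod60',np.degrees(np.angle(h.mean()))/6%60,abs(h.mean()))
E
python3 - <<'E'
from nut import *
rel(28); nut(get('wrist'))
E
```

```text
time: 23.37
position: [0.5293, -0.0595, 0.1007]
tool_rot: [0.97, 0.244, -0.001, -0.0]
ft_force: [0.7, -0.6, -2.0]
grip_width: 0.0135
grip_force: 60.0
time: 23.53
position: [0.5296, -0.0592, 0.1008]
tool_rot: [0.971, 0.24, -0.0, -0.0]
ft_force: [-0.5, 1.0, -3.2]
grip_width: 0.0135
grip_force: 60.0
t 23.53 p [ 0.5296 -0.0592  0.1008] phi 27.78 tilt [-0.  0.] F [-0.5  1.  -3.2] M [-0.07  0.23 -0.03] w 0.0135 gf 60.0 q6 0.76
ring err mm [ 0.6 -0.3] under z 0.0822
tool shift cm at current phi [-0.04 -0.01] twist -0.22
stud mean [ 0.6356 -0.0022] 1043
0 0; 10 19; 20 82; 30 82; 40 15; 50 0; 60 0; 70 13; 80 72; 90 29; 100 12; 110 0; 120 0; 130 15; 140 1; 150 0; 160 0; 170 0; 180 0; 190 37; 200 87; 210 71; 220 0; 230 0; 240 0; 250 0; 260 0; 270 0; 280 0; 290 0; 300 0; 310 28; 320 57; 330 87; 340 6; 350 0; 
nut mod60 28.191371937433175 0.7420652349968652
```

```bash
python3 -m pendant '[{"jaw":0,"linear":[-0.04,0,0.5],"twist":-0.3},{"jaw":0,"linear":[0,0,0.5],"twist":0},{"jaw":0,"linear":[0,0,0.5],"twist":0},{"jaw":0,"linear":[0,0,0.4],"twist":0},{"jaw":0,"linear":[0,0,0.4],"twist":0},{"jaw":0,"linear":[0,0,0],"twist":0}]' 60
python3 -c "from h import *;rel(28)"
```

```text
time: 24.08
position: [0.5286, -0.0588, 0.077]
tool_rot: [0.97, 0.244, -0.001, -0.001]
ft_force: [0.7, 0.4, -2.6]
grip_width: 0.0134
grip_force: 60.0
t 24.08 p [ 0.5286 -0.0588  0.077 ] phi 28.27 tilt [-0.002  0.001] F [ 0.7  0.4 -2.6] M [-0.1   0.17 -0.01] w 0.0134 gf 60.0 q6 0.76
ring err mm [-0.9  1.1] under z 0.0584
tool shift cm at current phi [0.03 0.08] twist 0.27
```

```bash
python3 -m pendant '[{"jaw":0,"linear":[0.03,0.08,0.4],"twist":0},{"jaw":0,"linear":[0,0,0.4],"twist":0},{"jaw":0,"linear":[0,0,0.1],"twist":0},{"jaw":0,"linear":[0,0,0],"twist":0}]' 60
python3 -c "from h import *;rel()"
python3 -m pendant '[{"jaw":0,"linear":[0.017,-0.636,0],"twist":3},{"jaw":0,"linear":[0.017,-0.636,0],"twist":3},{"jaw":0,"linear":[0.017,-0.636,0],"twist":3},{"jaw":0,"linear":[0.017,-0.636,0],"twist":3},{"jaw":0,"linear":[0.017,-0.636,0],"twist":3},{"jaw":0,"linear":[0.017,-0.636,0],"twist":3},{"jaw":0,"linear":[0.017,-0.636,0],"twist":3}]' 60
python3 -c "from h import *;rel()"
```

```text
time: 24.42
position: [0.5297, -0.0597, 0.0687]
tool_rot: [0.97, 0.244, -0.0, -0.0]
ft_force: [-0.8, 0.1, -3.5]
grip_width: 0.0136
grip_force: 60.0
t 24.42 p [ 0.5297 -0.0597  0.0687] phi 28.26 tilt [-0.001  0.   ] F [-0.8  0.1 -3.5] M [-0.11  0.09 -0.05] w 0.0136 gf 60.0 q6 0.76
ring err mm [0.3 0.1] under z 0.0501
tool shift cm at current phi [-0.03 -0.  ] twist 0.0
time: 25.0
position: [0.5159, -0.0177, 0.0691]
tool_rot: [0.998, 0.063, -0.0, 0.0]
ft_force: [-2.1, -1.3, -3.8]
grip_width: 0.0137
grip_force: 60.0
t 25.0 p [ 0.5159 -0.0177  0.0691] phi 7.19 tilt [-0.001 -0.001] F [-2.1 -1.3 -3.8] M [-0.32  0.32  0.19] w 0.0137 gf 60.0 q6 1.2
ring err mm [-0.  -0.2] under z 0.0505
tool shift cm at current phi [ 0.   -0.02] twist 0.0
```

```bash
python3 -m pendant '[{"jaw":0,"linear":[0.017,-0.636,0.1],"twist":3},{"jaw":0,"linear":[0.017,-0.636,0],"twist":3},{"jaw":0,"linear":[0.017,-0.636,0],"twist":3},{"jaw":0,"linear":[0.017,-0.636,0],"twist":3},{"jaw":0,"linear":[0.017,-0.636,0],"twist":3},{"jaw":0,"linear":[0.017,-0.636,0],"twist":3},{"jaw":0,"linear":[0.017,-0.636,0],"twist":3}]' 60
python3 -c "from h import *;rel()"
python3 -m pendant '[{"jaw":0,"linear":[0.017,-0.636,0],"twist":3},{"jaw":0,"linear":[0.017,-0.636,0],"twist":3},{"jaw":0,"linear":[0.017,-0.636,0],"twist":3},{"jaw":0,"linear":[0.017,-0.636,0],"twist":3}]' 60
python3 -c "from h import *;rel()"
```

```text
time: 25.58
position: [0.5183, 0.0266, 0.0683]
tool_rot: [0.993, -0.12, -0.001, 0.0]
ft_force: [-1.7, -2.3, -0.4]
grip_width: 0.0135
grip_force: 60.0
t 25.58 p [0.5183 0.0266 0.0683] phi -13.84 tilt [-0.001 -0.001] F [-1.7 -2.3 -0.4] M [-0.27  0.35  0.05] w 0.0135 gf 60.0 q6 1.65
ring err mm [-0.3 -0.1] under z 0.0497
tool shift cm at current phi [ 0.02 -0.02] twist 0.0
time: 25.92
position: [0.5268, 0.0506, 0.0683]
tool_rot: [0.975, -0.224, -0.001, 0.0]
ft_force: [-1.6, -3.3, -1.4]
grip_width: 0.0135
grip_force: 60.0
t 25.92 p [0.5268 0.0506 0.0683] phi -25.84 tilt [-0.001 -0.001] F [-1.6 -3.3 -1.4] M [-0.34  0.34  0.09] w 0.0135 gf 60.0 q6 1.91
ring err mm [-0.3 -0.1] under z 0.0497
tool shift cm at current phi [ 0.03 -0.02] twist 0.0
```

Now the last degrees in small steps, watching for the stop.

```bash
python3 -m pendant '[{"jaw":0,"linear":[0.01,-0.424,0],"twist":2},{"jaw":0,"linear":[0.01,-0.424,0],"twist":2},{"jaw":0,"linear":[0,-0.212,0],"twist":1}]' 60
python3 -c "from h import *;rel()"
python3 -m pendant '[{"jaw":0,"linear":[0,-0.212,0],"twist":1},{"jaw":0,"linear":[0,-0.212,0],"twist":1}]' 60
python3 -c "from h import *;rel()"
python3 -m pendant '[{"jaw":0,"linear":[0,-0.212,0],"twist":1},{"jaw":0,"linear":[0,0,0],"twist":0}]' 60
python3 -c "from h import *;rel()"
```

```text
time: 26.17
position: [0.5319, 0.06, 0.0683]
tool_rot: [0.964, -0.265, -0.001, 0.0]
ft_force: [-1.9, -1.7, -0.4]
grip_width: 0.0132
grip_force: 60.0
t 26.17 p [0.5319 0.06   0.0683] phi -30.77 tilt [-0.002 -0.   ] F [-1.9 -1.7 -0.4] M [-0.27  0.39  0.01] w 0.0132 gf 60.0 q6 2.01
ring err mm [-0.2  0.1] under z 0.0497
tool shift cm at current phi [0.03 0.  ] twist 0.0
time: 26.33
position: [0.5341, 0.0635, 0.0682]
tool_rot: [0.959, -0.282, -0.001, 0.0]
ft_force: [-2.7, -1.6, 0.6]
grip_width: 0.0135
grip_force: 60.0
t 26.33 p [0.5341 0.0635 0.0682] phi -32.79 tilt [-0.001 -0.   ] F [-2.7 -1.6  0.6] M [-0.17  0.49  0.04] w 0.0135 gf 60.0 q6 2.05
ring err mm [-0.3  0. ] under z 0.0496
tool shift cm at current phi [ 0.03 -0.01] twist 0.0
time: 26.5
position: [0.5355, 0.0656, 0.0681]
tool_rot: [0.957, -0.291, -0.001, 0.0]
ft_force: [-2.8, -1.0, -0.6]
grip_width: 0.0136
grip_force: 60.0
t 26.5 p [0.5355 0.0656 0.0681] phi -33.79 tilt [-0.001  0.   ] F [-2.8 -1.  -0.6] M [-0.22  0.53 -0.07] w 0.0136 gf 60.0 q6 2.07
ring err mm [-0.1  0.3] under z 0.0495
tool shift cm at current phi [0.02 0.03] twist 0.0
```

```bash
python3 -m pendant '[{"jaw":0,"linear":[0,-0.212,0],"twist":1},{"jaw":0,"linear":[0,-0.212,0],"twist":1}]' 60
python3 -c "from h import *;rel()"
python3 -m pendant '[{"jaw":0,"linear":[0,-0.212,0],"twist":1},{"jaw":0,"linear":[0,-0.212,0],"twist":1}]' 60
python3 -c "from h import *;rel()"
python3 -m pendant '[{"jaw":0,"linear":[0,0,0],"twist":0},{"jaw":0,"linear":[0,0,0],"twist":0}]' 60
python3 -c "
from nut import *
rel(); nut(get('wrist'))"
```

```text
time: 26.67
position: [0.5378, 0.069, 0.068]
tool_rot: [0.951, -0.308, -0.001, 0.0]
ft_force: [-4.0, -0.8, -1.1]
grip_width: 0.0134
grip_force: 60.0
t 26.67 p [0.5378 0.069  0.068 ] phi -35.84 tilt [-0.001  0.   ] F [-4.  -0.8 -1.1] M [-0.17  0.66 -0.03] w 0.0134 gf 60.0 q6 2.12
ring err mm [-0.2  0.1] under z 0.0494
tool shift cm at current phi [ 0.02 -0.  ] twist 0.0
time: 26.83
position: [0.5392, 0.071, 0.0678]
tool_rot: [0.947, -0.322, -0.002, 0.002]
ft_force: [-7.2, -11.6, 1.7]
grip_width: 0.0134
grip_force: 60.1
t 26.83 p [0.5392 0.071  0.0678] phi -37.61 tilt [-0.004 -0.003] F [ -7.2 -11.6   1.7] M [-1.8   1.15  0.37] w 0.0134 gf 60.1 q6 2.16
ring err mm [-1.1 -0.9] under z 0.0492
tool shift cm at current phi [ 0.03 -0.14] twist 0.0
time: 27.0
position: [0.5391, 0.0708, 0.0678]
tool_rot: [0.947, -0.322, -0.002, 0.002]
ft_force: [-7.3, -6.9, 1.4]
grip_width: 0.0136
grip_force: 60.1
t 27.0 p [0.5391 0.0708 0.0678] phi -37.56 tilt [-0.004 -0.003] F [-7.3 -6.9  1.4] M [-1.23  1.    0.36] w 0.0136 gf 60.1 q6 2.16
ring err mm [-1.1 -0.9] under z 0.0492
tool shift cm at current phi [ 0.03 -0.14] twist 0.0
stud mean [ 0.6353 -0.0008] 1560
0 0; 10 0; 20 24; 30 131; 40 21; 50 15; 60 84; 70 15; 80 138; 90 118; 100 2; 110 0; 120 9; 130 54; 140 138; 150 123; 160 3; 170 0; 180 0; 190 103; 200 143; 210 153; 220 14; 230 1; 240 0; 250 35; 260 1; 270 0; 280 0; 290 0; 300 0; 310 0; 320 0; 330 0; 340 0; 350 0; 
nut mod60 28.09778316624006 0.6072534049357083
```

Side force jumped to about 14 N (1.6 N m) at the expected angle, so the lug is on the stop. I'll back off to mid-play and centre it before lifting.

```bash
python3 -m pendant '[{"jaw":0,"linear":[0.01,0.53,0],"twist":-2.5},{"jaw":0,"linear":[0.01,0.53,0],"twist":-2.5},{"jaw":0,"linear":[0,0.05,0],"twist":-0.5},{"jaw":0,"linear":[0,0,0],"twist":0},{"jaw":0,"linear":[0,0,0],"twist":0}]' 60
python3 - <<'E'
from ring import *
o,_=rel(); ring(get('wrist'),o,12)
E
```

```text
time: 27.47
position: [0.535, 0.0634, 0.068]
tool_rot: [0.96, -0.278, 0.0, -0.0]
ft_force: [-0.6, -1.2, -2.5]
grip_width: 0.0138
grip_force: 60.0
t 27.47 p [0.535  0.0634 0.068 ] phi -32.33 tilt [0.001 0.   ] F [-0.6 -1.2 -2.5] M [-0.02  0.34 -0.11] w 0.0138 gf 60.0 q6 2.04
ring err mm [1.1 0.7] under z 0.0494
tool shift cm at current phi [-0.06  0.12] twist 0.0
35 y -7.0 6.5 mid -0.26 z 0.23 z l/r 0.21 0.24
50 y -7.3 6.7 mid -0.29 z 0.4 z l/r 0.4 0.4
65 y -7.1 6.6 mid -0.28 z 0.45 z l/r 0.27 0.54
80 y -6.9 6.8 mid -0.04 z 0.4 z l/r 0.39 0.43
100 y -31.7 22.8 mid -4.44 z -0.25 z l/r -0.28 -0.22
104 y -33.4 27.5 mid -2.92 z -0.29 z l/r -0.41 -0.2
108 y -35.0 27.9 mid -3.58 z 0.24 z l/r 0.17 0.4
112 y -36.1 27.9 mid -4.07 z 2.5 z l/r 2.57 2.45
116 y -36.4 40.0 mid 1.8 z 0.18 z l/r -0.01 0.45
```

Level and unloaded. Lifting in stages.

```bash
python3 -m pendant '[{"jaw":0,"linear":[-0.03,0.08,-0.3],"twist":0},{"jaw":0,"linear":[0,0,-0.4],"twist":0},{"jaw":0,"linear":[0,0,0],"twist":0}]' 60
python3 -c "from h import *;rel()"
python3 -m pendant '[{"jaw":0,"linear":[0,0,-0.4],"twist":0},{"jaw":0,"linear":[0,0,-0.4],"twist":0},{"jaw":0,"linear":[0,0,-0.4],"twist":0},{"jaw":0,"linear":[0,0,0],"twist":0}]' 60
python3 -c "from h import *;rel()"
```

```text
time: 27.77
position: [0.5347, 0.0629, 0.0759]
tool_rot: [0.961, -0.278, 0.001, -0.0]
ft_force: [-1.2, 0.1, -2.2]
grip_width: 0.0134
grip_force: 60.0
t 27.77 p [0.5347 0.0629 0.0759] phi -32.24 tilt [0.002 0.   ] F [-1.2  0.1 -2.2] M [0.19 0.18 0.02] w 0.0134 gf 60.0 q6 2.04
ring err mm [0.9 0.4] under z 0.0573
tool shift cm at current phi [-0.06  0.08] twist 0.0
time: 28.1
position: [0.5345, 0.0627, 0.0881]
tool_rot: [0.961, -0.278, 0.001, -0.0]
ft_force: [0.8, -0.6, -1.7]
grip_width: 0.0133
grip_force: 60.0
t 28.1 p [0.5345 0.0627 0.0881] phi -32.23 tilt [ 0.002 -0.   ] F [ 0.8 -0.6 -1.7] M [0.14 0.15 0.07] w 0.0133 gf 60.0 q6 2.04
ring err mm [0.8 0.2] under z 0.0695
tool shift cm at current phi [-0.06  0.06] twist 0.0
```

```bash
python3 -m pendant '[{"jaw":0,"linear":[0,0,-0.5],"twist":0},{"jaw":0,"linear":[0,0,-1.5],"twist":0},{"jaw":0,"linear":[0,0,-2],"twist":0},{"jaw":0,"linear":[0,0,-2],"twist":0},{"jaw":0,"linear":[0,0,-1],"twist":0},{"jaw":0,"linear":[0,0,0],"twist":0}]' 60
python3 - <<'E'
from nut import *
rel(); nut(get('wrist'))
E
python3 -m pendant '[{"jaw":0,"linear":[0,0,0],"twist":-3},{"jaw":0,"linear":[0,0,0],"twist":-5},{"jaw":0,"linear":[0,0,0],"twist":-6},{"jaw":0,"linear":[0,0,0],"twist":-6},{"jaw":0,"linear":[0,0,0],"twist":-6},{"jaw":0,"linear":[0,0,0],"twist":-6},{"jaw":0,"linear":[0,0,0],"twist":-6},{"jaw":0,"linear":[0,0,0],"twist":-6},{"jaw":0,"linear":[0,0,0],"twist":-5},{"jaw":0,"linear":[0,0,0],"twist":-3},{"jaw":0,"linear":[0,0,0],"twist":0}]' 60
python3 -m pendant '[{"jaw":0,"linear":[-0.4,-1,0],"twist":0},{"jaw":0,"linear":[-0.8,-2,0],"twist":0},{"jaw":0,"linear":[-0.8,-2,0],"twist":0},{"jaw":0,"linear":[-0.8,-2,0],"twist":0},{"jaw":0,"linear":[-0.8,-2,0],"twist":0},{"jaw":0,"linear":[-0.8,-2,0],"twist":0},{"jaw":0,"linear":[-0.8,-2,0],"twist":0},{"jaw":0,"linear":[-0.6,-2,0],"twist":0},{"jaw":0,"linear":[-0.4,-1,0],"twist":0},{"jaw":0,"linear":[0,0,0],"twist":0},{"jaw":0,"linear":[0,0,0],"twist":0}]' 60
python3 - <<'E'
from ring import *
o,_=rel(); ring(get('wrist'),o,12)
E
```

```text
time: 28.6
position: [0.5354, 0.0626, 0.1595]
tool_rot: [0.961, -0.278, 0.003, -0.001]
ft_force: [0.5, 0.5, -2.1]
grip_width: 0.0135
grip_force: 60.0
t 28.6 p [0.5354 0.0626 0.1595] phi -32.23 tilt [ 0.006 -0.   ] F [ 0.5  0.5 -2.1] M [0.18 0.11 0.04] w 0.0135 gf 60.0 q6 2.04
ring err mm [1.7 0.1] under z 0.1409
tool shift cm at current phi [-0.14  0.1 ] twist 0.0
stud mean [ 0.6362 -0.0009] 521
0 0; 10 0; 20 0; 30 0; 40 0; 50 0; 60 0; 70 0; 80 0; 90 0; 100 0; 110 0; 120 0; 130 0; 140 0; 150 0; 160 0; 170 0; 180 0; 190 0; 200 0; 210 0; 220 0; 230 0; 240 0; 250 0; 260 1; 270 12; 280 1; 290 0; 300 0; 310 3; 320 42; 330 56; 340 18; 350 0; 
nut mod60 32.67852257711388 0.7819236503805708
time: 29.57
position: [0.5325, 0.0627, 0.1555]
tool_rot: [0.985, 0.172, -0.002, -0.0]
ft_force: [0.1, 0.3, -3.6]
grip_width: 0.0136
grip_force: 60.0
time: 30.48
position: [0.4211, 0.1926, 0.157]
tool_rot: [0.985, 0.172, 0.0, 0.0]
ft_force: [0.5, 1.0, -2.5]
grip_width: 0.0134
grip_force: 60.0
t 30.48 p [0.4211 0.1926 0.157 ] phi 19.83 tilt [ 0. -0.] F [ 0.5  1.  -2.5] M [-0.07  0.11  0.03] w 0.0134 gf 60.0 q6 1.41
ring err mm [-101.1  236.1] under z 0.1384
tool shift cm at current phi [ 1.51 25.64] twist 0.0
35 y -7.0 7.0 mid 0.04 z 0.32 z l/r 0.28 0.34
50 y -6.8 6.8 mid 0.03 z 0.44 z l/r 0.47 0.42
65 y -7.0 6.6 mid -0.2 z 0.62 z l/r 0.61 0.62
80 y -6.8 6.9 mid 0.06 z 0.65 z l/r 0.61 0.7
100 y -22.5 22.4 mid -0.04 z -0.25 z l/r -0.24 -0.26
104 y -27.6 27.7 mid 0.04 z -0.19 z l/r -0.2 -0.18
108 y -28.0 28.2 mid 0.07 z -0.22 z l/r -0.25 -0.18
112 y -27.9 27.9 mid 0.02 z 0.0 z l/r 0.06 -0.09
116 y -28.1 28.2 mid 0.02 z 0.5 z l/r 0.55 0.45
```

```bash
python3 -m pendant '[{"jaw":0,"linear":[0,0,1.5],"twist":0},{"jaw":0,"linear":[0,0,2],"twist":0},{"jaw":0,"linear":[0,0,2],"twist":0},{"jaw":0,"linear":[0,0,2],"twist":0},{"jaw":0,"linear":[0,0,2],"twist":0},{"jaw":0,"linear":[0,0,1.5],"twist":0},{"jaw":0,"linear":[0,0,1],"twist":0},{"jaw":0,"linear":[0,0,0.8],"twist":0},{"jaw":0,"linear":[0,0,0.6],"twist":0},{"jaw":0,"linear":[0,0,0.3],"twist":0},{"jaw":0,"linear":[0,0,0],"twist":0},{"jaw":0,"linear":[0,0,0],"twist":0}]' 60
python3 -c "from h import *;rel()"
python3 -m pendant '[{"jaw":0.4,"linear":[0,0,0],"twist":0},{"jaw":0.4,"linear":[0,0,0],"twist":0},{"jaw":0.4,"linear":[0,0,0],"twist":0},{"jaw":0.4,"linear":[0,0,0],"twist":0},{"jaw":0.4,"linear":[0,0,0],"twist":0},{"jaw":0.4,"linear":[0,0,0],"twist":0}]' 60
python3 -m pendant '[{"jaw":0.4,"linear":[0,0,-1],"twist":0},{"jaw":0.4,"linear":[0,0,-3],"twist":0},{"jaw":0.4,"linear":[0,0,-4],"twist":0},{"jaw":0.6,"linear":[0,0,-4],"twist":0},{"jaw":1,"linear":[0,0,-4],"twist":0},{"jaw":1,"linear":[0,0,-3],"twist":0},{"jaw":1,"linear":[0,0,0],"twist":0},{"jaw":1,"linear":[0,0,0],"twist":0}]' 60
python3 - <<'E'
from ring import *
o,_=rel(); c=get('wrist'); V=np.linalg.inv(c['view']); v,u=np.mgrid[:480,:640]; t=c['depth']
P=np.stack([(u-c['cx'])/c['f']*t,(v-c['cy'])/c['f']*t,t],-1)@V[:3,:3].T+V[:3,3]
m=(c['color'].min(2)>110)&(P[...,2]>.012)&(P[...,2]<.03)&(np.hypot(P[...,0]-.46,P[...,1]-.205)<.13)
q=P[m]; print(m.sum(),q.min(0).round(3),q.max(0).round(3)); A=np.c_[q[:,:2],np.ones(len(q))]; print('plane slope',np.linalg.lstsq(A,q[:,2],rcond=None)[0])
E
```

```text
time: 31.53
position: [0.4218, 0.1923, 0.0204]
tool_rot: [0.985, 0.172, 0.001, -0.0]
ft_force: [-0.2, 0.5, -3.1]
grip_width: 0.0137
grip_force: 60.0
t 31.53 p [0.4218 0.1923 0.0204] phi 19.76 tilt [0.001 0.   ] F [-0.2  0.5 -3.1] M [-0.01  0.17  0.03] w 0.0137 gf 60.0 q6 1.41
ring err mm [-100.3  235.7] under z 0.0018
tool shift cm at current phi [ 1.48 25.58] twist 0.0
time: 32.03
position: [0.4214, 0.1924, 0.0203]
tool_rot: [0.985, 0.172, 0.0, -0.0]
ft_force: [-0.2, 0.2, 0.5]
grip_width: 0.0343
grip_force: 0.0
time: 32.7
position: [0.4221, 0.1925, 0.2124]
tool_rot: [0.985, 0.172, 0.003, -0.0]
ft_force: [0.2, -0.3, -0.5]
grip_width: 0.0604
grip_force: 0.0
t 32.7 p [0.4221 0.1925 0.2124] phi 19.77 tilt [0.005 0.001] F [ 0.2 -0.3 -0.5] M [-0.03  0.04  0.04] w 0.0604 gf 0.0 q6 1.41
ring err mm [-100.   235.9] under z 0.1938
tool shift cm at current phi [ 1.43 25.59] twist 0.0
3765 [0.368 0.169 0.012] [0.566 0.264 0.024]
plane slope [0.01257926 0.00277521 0.01290973]
```

```bash
sed -i 's/:240,150:500/:420,150:500/g' nut.py; python3 -m pendant '[{"jaw":1,"linear":[1.7,3.2,-0.2],"twist":0},{"jaw":1,"linear":[1.7,3.2,-0.2],"twist":0},{"jaw":1,"linear":[1.7,3.2,-0.2],"twist":0},{"jaw":1,"linear":[1.7,3.2,-0.2],"twist":0},{"jaw":1,"linear":[1.7,3.2,-0.2],"twist":0},{"jaw":1,"linear":[1.7,3.2,-0.2],"twist":0},{"jaw":1,"linear":[1.7,3.2,-0.2],"twist":0},{"jaw":1,"linear":[1.7,3.2,-0.2],"twist":0},{"jaw":1,"linear":[0,0,0],"twist":0},{"jaw":1,"linear":[0,0,0],"twist":0},{"jaw":1,"linear":[0,0,0],"twist":0}]' 60
python3 - <<'E'
from nut import *
import pickle
rel(); c=get('wrist'); nut(c); print('at start:'); nut(pickle.load(open('w3.pkl','rb')))
# flange (z~.048): lug search, r 22..36
for nm,k in(('now',c),('start',pickle.load(open('w3.pkl','rb')))):
    V=np.linalg.inv(k['view']); v,u=np.mgrid[:480,:640]; t=k['depth']
    P=np.stack([(u-k['cx'])/k['f']*t,(v-k['cy'])/k['f']*t,t],-1)@V[:3,:3].T+V[:3,3]; q=P[...,:2]-N; r=np.hypot(q[...,0],q[...,1]); a=np.degrees(np.arctan2(q[...,1],q[...,0]))%360
    m=(r>.0235)&(r<.0345); print(nm,[(d,int(1000*np.percentile(P[...,2][m&(a>=d)&(a<d+10)],75)*10)/10) for d in range(0,360,10)])
E
```

```text
time: 33.67
position: [0.6338, -0.0022, 0.2235]
tool_rot: [0.985, 0.171, -0.003, -0.001]
ft_force: [-0.8, -0.0, 0.2]
grip_width: 0.0871
grip_force: 0.0
t 33.67 p [ 0.6338 -0.0022  0.2235] phi 19.74 tilt [-0.006  0.001] F [-0.8 -0.   0.2] M [-0.04 -0.02 -0.08] w 0.0871 gf 0.0 q6 1.05
ring err mm [111.7  41.1] under z 0.2049
tool shift cm at current phi [-11.9   0.1] twist 0.0
stud mean [ 0.6368 -0.0015] 226
0 0; 10 0; 20 24; 30 25; 40 9; 50 0; 60 0; 70 4; 80 28; 90 23; 100 5; 110 0; 120 0; 130 8; 140 25; 150 20; 160 3; 170 0; 180 0; 190 10; 200 19; 210 21; 220 1; 230 0; 240 0; 250 6; 260 22; 270 20; 280 3; 290 0; 300 0; 310 2; 320 22; 330 22; 340 8; 350 0; 
nut mod60 29.907160545447194 0.743289204659148
at start:
stud mean [ 0.6368 -0.0018] 229
0 0; 10 4; 20 26; 30 24; 40 3; 50 0; 60 0; 70 8; 80 24; 90 21; 100 2; 110 0; 120 0; 130 11; 140 24; 150 16; 160 0; 170 0; 180 0; 190 10; 200 22; 210 16; 220 0; 230 0; 240 0; 250 10; 260 21; 270 20; 280 0; 290 0; 300 0; 310 4; 320 22; 330 25; 340 3; 350 0; 
nut mod60 28.208492969174966 0.7482350419881355
now [(0, 323.6), (10, 323.9), (20, 323.7)
[... 205 characters left out ...]
, (190, 48.7), (200, 48.6), (210, 48.6), (220, 48.6), (230, 48.6), (240, 48.7), (250, 48.6), (260, 48.4), (270, 48.6), (280, 48.5), (290, 48.6), (300, 48.5), (310, 48.9), (320, 319.5), (330, 319.1), (340, 319.1), (350, 323.5)]
start [(0, 326.3), (10, 326.2), (20, 326.5), (30, 327.0), (40, 326.2), (50, 326.5), (60, 48.5), (70, 48.8), (80, 48.6), (90, 48.6), (100, 48.5), (110, 48.4), (120, 48.8), (130, 48.6), (140, 48.5), (150, 48.4), (160, 48.8), (170, 48.6), (180, 48.7), (190, 48.5), (200, 48.7), (210, 48.5), (220, 48.7), (230, 48.7), (240, 48.8), (250, 48.6), (260, 48.5), (270, 48.4), (280, 48.6), (290, 48.7), (300, 48.4), (310, 48.4), (320, 321.6), (330, 321.8), (340, 308.5), (350, 325.7)]
```

The nut now reads 29.9° mod 60 against a predicted home of about 30.4°, with the stop force felt. The wrench lies flat and the robot is clear, so I'm handing in.

```bash
python3 -c "
from rig import robot
print(robot.hand_in())"
```

```text
the job is handed in; nothing more can be done
None
```

The job is handed in, with no verdict returned: the lock nut is turned home against its stop (about 2.26 rad measured, 2.25 nominal), the wrench lies flat and released on the bench left of the mill, and the bystanders were never approached, though I took no final picture of them.

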